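# Load a balance bar with tube carriers, keeping it level

## Task

Hang the three tube carriers on the pivoting balance bar: both single carriers on one arm, the double carrier on the other arm, in an order that keeps the bar from ever tipping more than 9 degrees. Each carrier straddles its arm with its cross-pins on the notched strip; slide it gently outward until its pins have dropped fully into the notches, and keep every push and knock on the bar under 18 N. Leave all three hanging freely and at rest with the bar about level (within 4 degrees).

Things in the scene. Friction and masses are not known exactly. Their poses are not given: they have to be found in the camera images.
- stand: Fixed balance stand: 100 x 100 x 10 mm steel base with a fork (40 mm in x by 34 mm in y, 178 mm high) that carries the pivoting bar. Origin: centre of the base's underside, on the bench; z up, x along the pivot's axis, y along the bar (yaw). Knocks count as pushes and the loaded bar is heavy: touch down on it and slide to the lugs slowly, at about 20 mm/s.
- bar_pivot (a point): The bar's pivot, 165 mm above the bench; this frame tilts with the bar (y along it, z square to its top). Bar 12 mm wide (x), arms to +y and -y, each with a 12 mm wide steel strip on top from 60 to 168 mm out at least, flat top 10 mm above this point. A pin centre is 13 mm above this point on the flat, 7 mm when seated in a notch (carrier's point: 9 mm).
- flat_left (a point): Point on the top of the +y arm's strip, 126 mm from the pivot. The strip has two notches 50 mm apart, 10 mm long, 6 mm deep; each ends outward at a lug (4 mm thick, 5 mm above the flat). The strip's place differs each time and is unmeasured: the lugs' inner faces are 93.5 to 113.5 and (50 mm further) 143.5 to 163.5 mm from the pivot. It is clamped firmly.
- flat_right (a point): The same on the -y arm; its strip's place is independent of the left one. On both arms a pin set down 126 mm from the pivot always lies on the flat between the two notches, and one set down 76 mm from it always on the flat inside the inner notch: slid outward (up to 35 mm) under a light downward push it drops 6 mm into the notch and stops at the lug. Fill the outer notch first.
- bar (a joint): Tilt of the bar (rad): 0 level, positive = +y arm up, stops at 0.22. Springy damped pivot, 1.8 N m per rad towards level, so an arm gives softly when pushed down (about 1 N for 9 mm at 126 mm out). One single carrier in an outer notch tilts it by about 0.12; the double alone or both singles alone by about 0.2, too far; both singles against the double leave it about level.
- single_a_c (a point): Saddle carrier, 77 (x) by 30 (y) by 121 mm high, 0.15 kg +-5 %, standing on the bench. Cheeks 3 mm thick, 22 mm gap between (open below and at y ends); one pin across it, 6 mm thick, centre 58 mm above the foot; grip tab on top, 12 (x) by 26 mm (y), 79 to 121 mm above the foot; one cup each side. Point: mid-gap, 60 mm above the foot. z up, y along gap and bar. Like the other single.
- single_b_c (a point): Saddle carrier, 77 (x) by 30 (y) by 121 mm high, 0.15 kg +-5 %, standing on the bench. Cheeks 3 mm thick, 22 mm gap between (open below and at y ends); one pin across it, 6 mm thick, centre 58 mm above the foot; grip tab on top, 12 (x) by 26 mm (y), 79 to 121 mm above the foot; one cup each side. Point: mid-gap, 60 mm above the foot. z up, y along gap and bar. Like the other single.
- double_c (a point): Saddle carrier, 77 (x) by 80 (y) by 121 mm high, 0.30 kg +-5 %, standing on the bench. Cheeks 3 mm thick, 22 mm gap between (open below and at y ends); two pins, at y = +-25 mm, across it, 6 mm thick, centre 58 mm above the foot; grip tab on top, 12 (x) by 26 mm (y), 79 to 121 mm above the foot; two cups each side. Point: mid-gap, 60 mm above the foot. z up, y along gap and bar.
Not all that is in view belongs to the job. Leave any yellow look-alike of the part that bears single_b_c alone.

How it is judged:
At the end, for the whole second after the job is handed in: All three carriers straddle the bar, every pin down in a notch (carrier point 5 to 11.5 mm above the pivot point and within 9 mm of its middle plane, in the bar's frame), both singles on one arm, the double on the other, at rest (under 0.03 m/s), bar still and within 0.07 rad of level (z of single_a_c in the frame of bar_pivot between 0.005 and 0.0115 m and x of single_a_c in the frame of bar_pivot between -0.009 and 0.009 m and linear speed of each of single_a, single_b, double below 0.03 m/s and z of single_b_c in the frame of bar_pivot between 0.005 and 0.0115 m and x of single_b_c in the frame of bar_pivot between -0.009 and 0.009 m and z of double_c in the frame of bar_pivot between 0.005 and 0.0115 m and x of double_c in the frame of bar_pivot between -0.009 and 0.009 m and ((y of each of single_a_c, single_b_c in the frame of bar_pivot above 0.06 m and y of double_c in the frame of bar_pivot below -0.06 m) or (y of each of single_a_c, single_b_c in the frame of bar_pivot below -0.06 m and y of double_c in the frame of bar_pivot above 0.06 m)) and value of joint bar between -0.07 and 0.07 rad and velocity of joint bar between -0.05 and 0.05 rad/s); the robot touches nothing.
It fails at once if the bar tips by more than 0.16 rad (9 degrees) (value of joint bar above 0.16 rad or value of joint bar below -0.16 rad).
It fails at once if a carrier is pressed or pushed against the balance with more than 18 N (contact force between single_a and stand above 18 N).
It fails at once if a carrier is pressed or pushed against the balance with more than 18 N (contact force between single_b and stand above 18 N).
It fails at once if a carrier is pressed or pushed against the balance with more than 18 N (contact force between double and stand above 18 N).
It also fails if it takes over 72 s, if anything falls off the work surface, if the arm or the gripper's body presses on something with over 40 N, if the wrist force passes 120 N, or if a joint passes its speed limit or range.

## Robot

A 6-joint arm with a two-finger parallel gripper is mounted at the origin on a cart in front of the work surface, level with it; the furniture and walls round the work are solid. World frame = base frame: x ahead of the robot, y to its left, z up, the work surface at z = 0. Lengths are in m, angles in rad, forces in N, time in s.
With the tool pointing down it reaches from about 0.3 to 0.875 m from the base axis. Payload 4.2 kg.
Tool frame: the origin (TCP) lies between the finger pads; the fingertips stand ahead of it and the grasp point (between the pads) is the TCP (manip.tip_reach is the z of the fingertips in the tool frame, in m); z points along the fingers, y is the direction in which the jaws open and shut (so a half turn about z gives the same grasp; the last joint's range is limited). The gripper opens to 85 mm and grips with 20 to 120 N. Pads are 22 mm wide; open, the fingers measure 114 mm over their backs; the gripper's body (76 mm by 85 mm) begins 54 mm behind the grasp point. The pads swing forward as they close: fully open they stand 13 mm farther back than shut.
Start: joints at [1.113, 0.32, 1.565, -0, 1.257, -0.02], TCP at [0.244, 0.521, 0.25] pointing down, gripper open.
Joint ranges: [-3.11, 3.11], [-0.84, 2.01], [0.21, 2.61], [-1.34, 4.49], [0.05, 2.63], [-2.56, 2.56]. Speed limits (rad/s): [2.57, 2.57, 3.14, 3.14, 3.14, 3.14].

## Interface

Orientations are given as a rotation vector (axis times angle).
In Python, from cell import manip gives the robot as it stands.
- The arm moves only by the tool jog_arm, never from a script. Its argument "series" is a list of rows, each an object of numbers: "ax", "ay", "az": the turn, a rotation vector about the tool's x, y, z in degrees; "tx", "ty", "tz": the shift along the tool's x, y, z in mm; "hand": the opening, from 0 (shut) to 1 (fully open). A call has exactly 8 rows; each row shifts and turns the commanded pose from where the row before left it, along the tool's axes as they then stand; what a row does not reach is not made up. A row lasts 1/8 s, in which the tool goes at most 62.5 mm and 10.7 degrees, less where a joint would pass 70% of its speed; a pose out of reach is approached as far as the arm can. A call with a gripper value outside its range is refused whole. The fingers move at their own pace and stop on an object; the grip force is fixed at half the most. Time passes only in rows, so rows that do not move let the fingers close, or fill a call up. It gives the time, the measured TCP pose, the force and the opening at its end, in the units of the state.
- manip.sense(): the state, without advancing time (a new reading comes with each control period).
- manip.snapshot(name): name is "side" or "top"; returns a dict with "img" (384x512x3 uint8, red, green, blue), "vfov" (degrees; the focal length in pixels is half the picture's height over the tangent of half this angle, whatever the lens; pixels are square), "cx", "cy" (the principal point, pixels), "rvec" (rotation vector, rad) and "tvec" (3), from world to camera coordinates, as OpenCV has them. Camera axes: x right, y down, z forward; pixel columns grow to the right and rows downward; lengths in m; the calibration is good to about 2 mm. A picture is of the moment at which its call begins. There is no depth.
- manip.finish_job(): hands the job in, once; it reports no verdict.
The state is a dict: "time_s": time; "joint_pos": joint angles; "dq": joint speeds; "joint_torque": joint torques, N m; "position": TCP position; "tcp_rot": TCP orientation; "contact_force": force on the tool from outside, world axes, zero at the start; "torque": the same for the moment, N m; "gripper_width": finger opening in m.
Only numpy, scipy, OpenCV 4.12 (cv2) and the standard library are available. Lean on these libraries where they do the work, as an engineer would, in place of code of your own. Each camera call takes 0.05 s, during which the arm holds its last target.

## Working session

There is one attempt and no reset: what is moved stays moved. The work goes in short steps, Python scripts to look and compute and a tool call to move; the robot and the scene stay as the last step left them, time stands still between calls to the robot, and variables do not carry over. Pictures are saved under pics/ and viewed, and the job is handed in when it is done.

Besides the shell and the picture viewer there is one more tool, called after "Call:" in YAML: its name, and indented under it one key for each argument. jog_arm: Moves the arm, as the interface text tells. Its arguments: {"type":"object","properties":{"series":{"type":"array","items":{"type":"object","properties":{"ax":{"type":"number"},"ay":{"type":"number"},"az":{"type":"number"},"tx":{"type":"number"},"ty":{"type":"number"},"tz":{"type":"number"},"hand":{"type":"number"}}}}},"required":["series"]}

```bash
mkdir -p pics; ls
python3 - <<'E'
from cell import manip
import cv2
s=manip.sense();print(s, manip.tip_reach)
for n in("side","top"):
    d=manip.snapshot(n);cv2.imwrite(f"pics/{n}0.png",cv2.resize(d["img"][:,:,::-1],(800,600),interpolation=cv2.INTER_CUBIC))
    print({k:v for k,v in d.items() if k!="img"})
    import pickle;pickle.dump(d,open(f"{n}0.pkl","wb"))
E
```

```text
pics
{'time_s': 0.0, 'joint_pos': array([ 1.11300763e+00,  3.20268901e-01,  1.56569476e+00, -1.24008545e-05,
        1.25737269e+00, -1.99784453e-02]), 'dq': array([-0.0009874 ,  0.00025925, -0.00083038, -0.00246056, -0.00015696,
        0.00017531]), 'joint_torque': array([-5.65566788e-04, -4.15524602e+01, -2.34162104e+01, -1.07211949e-04,
        8.22265923e-03,  4.86532670e-06]), 'position': array([0.24356944, 0.52037097, 0.24948932]), 'tcp_rot': array([-6.82138187e-01, -3.06622970e+00,  2.66526790e-03]), 'contact_force': array([0.46894683, 0.09514892, 0.04429035]), 'torque': array([-0.02402972, -0.00818993,  0.02066629]), 'gripper_width': 0.08541489566926475} 0.019
{'vfov': 49.759709139146565, 'cx': 258.18901900983326, 'cy': 188.46654472660236, 'rvec': array([ 2.40831179, -0.52252275,  0.16009831]), 'tvec': array([-0.46721801,  0.22979481,  0.82132674])}
{'vfov': 54.00128243815301, 'cx': 252.59380485214987, 'cy': 188.38856807434746, 'rvec': array([ 2.14362024, -2.10440819,  0.2250053 ]), 'tvec': array([-0.01223155,  0.53058119,  0.9195853 ])}
```

View pics/side0.png

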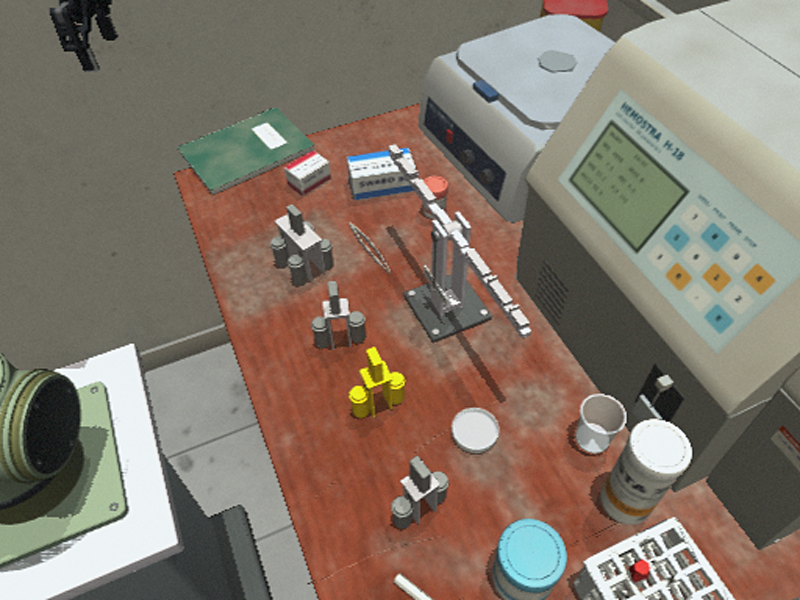

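View pics/top0.png

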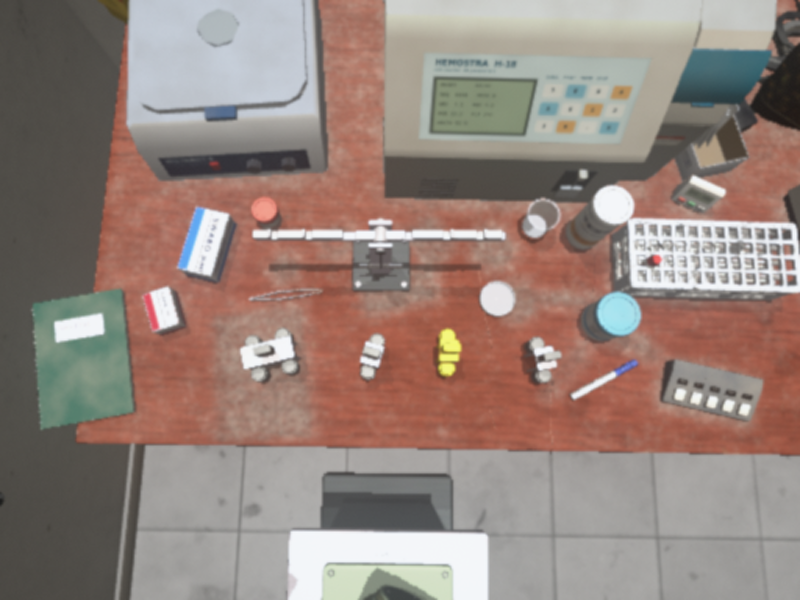

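```bash
cat > h.py <<'E'
import numpy as np,cv2,pickle
from scipy.spatial.transform import Rotation as R
def K(d):
    f=d["img"].shape[0]/2/np.tan(np.radians(d["vfov"]/2));return np.array([[f,0,d["cx"]],[0,f,d["cy"]],[0,0,1]])
def proj(d,P): return cv2.projectPoints(np.atleast_2d(np.array(P,float)),d["rvec"],d["tvec"],K(d),None)[0][:,0]
def onz(d,uv,z):
    Rm=cv2.Rodrigues(d["rvec"])[0];c=-Rm.T@d["tvec"];r=Rm.T@np.linalg.solve(K(d),[uv[0],uv[1],1]);return c+r*(z-c[2])/r[2]
def tri(a,ua,b,ub):
    Pm=lambda d:K(d)@np.c_[cv2.Rodrigues(d["rvec"])[0],d["tvec"]]
    X=cv2.triangulatePoints(Pm(a),Pm(b),np.array(ua,float),np.array(ub,float))[:,0];X=X[:3]/X[3]
    return X,proj(a,X)[0]-ua,proj(b,X)[0]-ub
def crop(d,x0,y0,w,h,s,name,pts=None):
    im=cv2.resize(d["img"][y0:y0+h,x0:x0+w,::-1],None,fx=s,fy=s,interpolation=cv2.INTER_CUBIC)
    if pts is not None:
        for u,v in pts: cv2.circle(im,(int((u-x0+.5)*s),int((v-y0+.5)*s)),2,(0,255,0),-1)
    # ticks each 10px
    for u in range((x0+9)//10*10,x0+w,10): cv2.line(im,((u-x0)*s,0),((u-x0)*s,6),(255,0,255),1); cv2.putText(im,str(u),((u-x0)*s,16),0,.33,(255,0,255),1)
    for v in range((y0+9)//10*10,y0+h,10): cv2.line(im,(0,(v-y0)*s),(6,(v-y0)*s),(255,0,255),1); cv2.putText(im,str(v),(8,(v-y0)*s+4),0,.33,(255,0,255),1)
    cv2.imwrite("pics/"+name,im)
def snap(n,save=None):
    from cell import manip
    d=manip.snapshot(n)
    if save: pickle.dump(d,open(save+".pkl","wb"))
    return d
def load(n): return pickle.load(open(n+".pkl","rb"))
E
python3 - <<'E'
from h import *
t=load("top0");s=load("side0")
crop(t,150,200,100,50,8,"t1.png")   
crop(t,270,200,100,55,8,"t2.png")
crop(t,155,125,180,70,4,"t3.png")
crop(s,160,80,190,180,4,"s1.png")
E
```

```text
(no output)
```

View pics/t1.png

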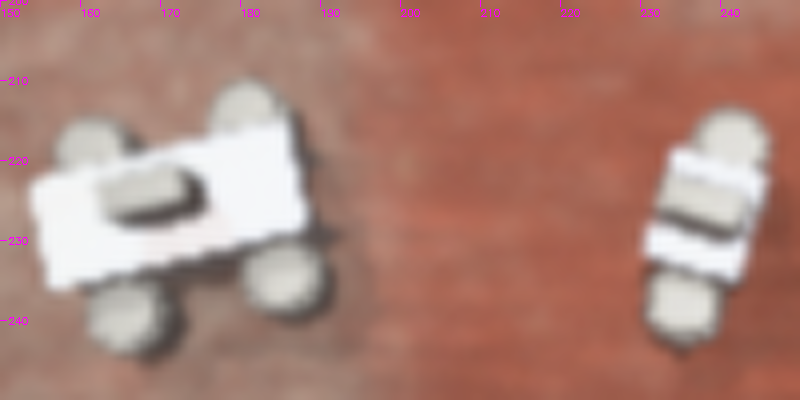

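View pics/t2.png

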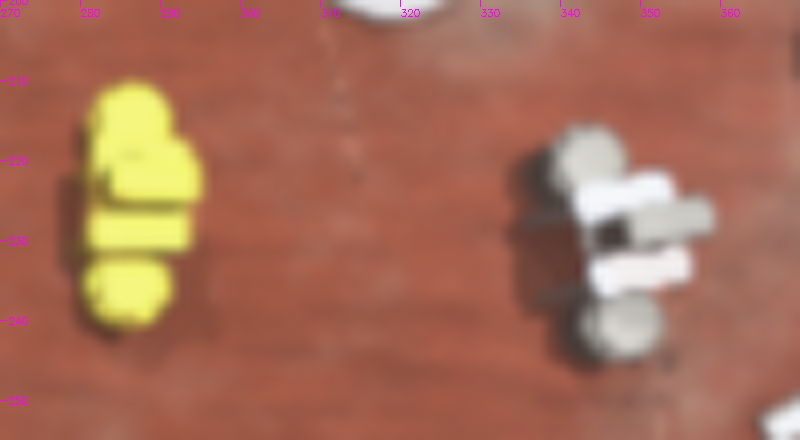

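View pics/t3.png

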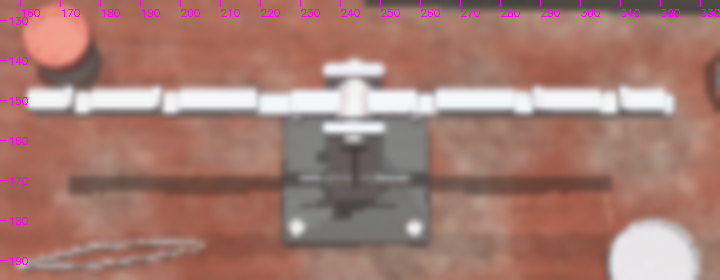

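View pics/s1.png

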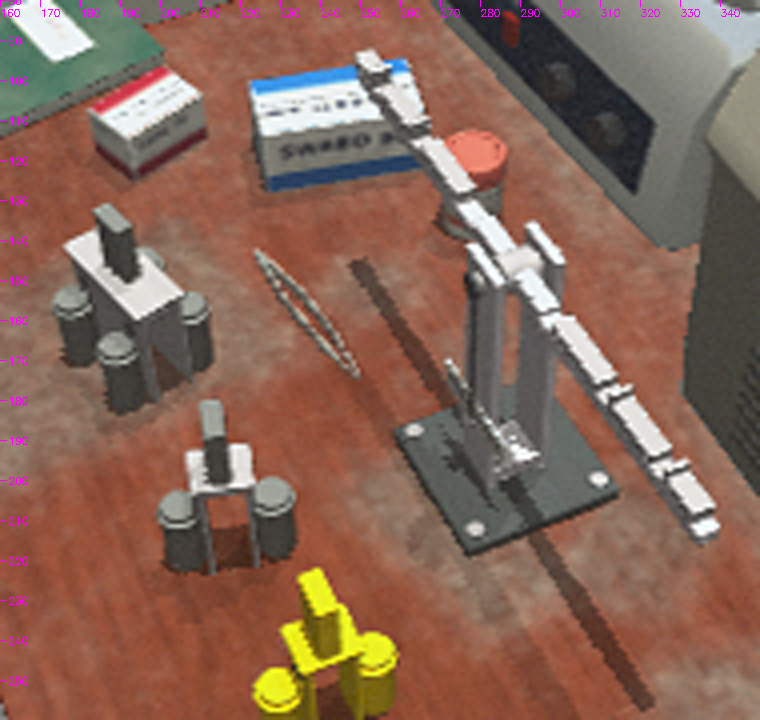

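Run:
```python
from h import *
t=load("top0");s=load("side0")
def f(name,c,z=.079):
    P=np.array([onz(t,u,z)[:2] for u in c]);
    print(name,P.round(4).tolist(),"ctr",P.mean(0).round(4),"sides",[np.linalg.norm(P[i]-P[i-1]).round(4) for i in range(4)])
    for a,b in((0,1),(3,2),(0,3),(1,2)):
        e=P[b]-P[a];print("  ang",np.degrees(np.arctan2(e[1],e[0])).round(1))
f("dbl",[(153.5,222.25),(185.75,214.75),(188,228.5),(155.5,235.75)])
f("dbltab",[(161.8,223.2),(172,220.5),(173.6,224.8),(163.5,227.8)],.121)
f("A",[(233.5,218),(245.5,221.4),(242.25,235.1),(230.1,231.4)])
f("Atab",[(233,221),(243,224),(242,228),(232.6,225.1)],.121)
f("B",[(341.4,223.5),(353,221),(355.75,234.25),(343.9,236)])
f("Btab",[(348.3,226.7),(358.5,224.5),(358.7,228.9),(348.5,230.5)],.121)
f("base",[(224.5,152),(261,152),(261.7,185.5),(224.7,185.5)],.01)
# bar ends strip at z .175 (tops)
for u in((161.5,149.4),(323.5,149.8),(243,149.5)): print(onz(t,u,.175))
for P in([.62,.0,.175],):print(proj(t,P),proj(s,P))
# tris
print(tri(t,(161,147),s,(248.5,93.5)))
```

```text
dbl [[0.4358, 0.2396], [0.4558, 0.1616], [0.4221, 0.1544], [0.403, 0.2325]] ctr [0.4292 0.197 ] sides [np.float64(0.0336), np.float64(0.0805), np.float64(0.0345), np.float64(0.0804)]
  ang -75.6
  ang -76.3
  ang -167.8
  ang -167.9
dbltab [[0.4296, 0.2097], [0.4364, 0.1862], [0.4264, 0.1819], [0.419, 0.205]] ctr [0.4279 0.1957] sides [np.float64(0.0116), np.float64(0.0244), np.float64(0.0109), np.float64(0.0243)]
  ang -73.9
  ang -72.2
  ang -156.5
  ang -156.6
A [[0.45, 0.0437], [0.4421, 0.014], [0.4084, 0.0212], [0.4169, 0.0512]] ctr [0.4294 0.0325] sides [np.float64(0.0339), np.float64(0.0308), np.float64(0.0345), np.float64(0.0311)]
  ang -104.8
  ang -105.8
  ang 167.3
  ang 167.9
Atab [[0.4379, 0.0432], [0.4313, 0.0195], [0.4219, 0.0217], [0.4283, 0.0439]] ctr [0.4298 0.032 ] sides [np.float64(0.0097), np.float64(0.0246), np.float64(0.0097), np.float64(0.0231)]
  ang -105.6
  ang -106.1
  ang 176.0
  ang 167.2
B [[0.4413, -0.2231], [0.4481, -0.2521], [0.4155, -0.2577], [0.4107, -0.2283]] ctr [ 0.4289 -0.2403] sides [np.float64(0.0311), np.float64(0.0298), np.float64(0.033), np.float64(0.0298)]
  ang -76.9
  ang -80.7
  ang -170.3
  ang -170.2
Btab [[0.4295, -0.2286], [0.4352, -0.253], [0.4248, -0.253], [0.4206, -0.2288]] ctr [ 0.4275 -0.2409] sides [np.float64(0.0089), np.float64(0.025), np.float64(0.0104), np.float64(0.0246)]
  ang -77.0
  ang -80.2
  ang -178.9
  ang -179.6
base [[0.6395, 0.0759], [0.6417, -0.0243], [0.5477, -0.0274], [0.5456, 0.0724]] ctr [0.5936 0.0241] sides [np.float64(0.0939), np.float64(0.1002), np.float64(0.0941), np.float64(0.0998)]
  ang -88.8
  ang -88.8
  ang -177.9
  ang -178.1
[0.59296077 0.20890268 0.175     ]
[ 0.60009977 -0.16261483  0.175     ]
[0.59678182 0.02264026 0.175     ]
[[253.03271265 140.0426417 ]] [[305.32811315 147.04974524]]
(array([0.59207858, 0.21206857, 0.17178375]), array([-0.5981604 ,  3.15679559]), array([ 2.47951732, -0.95722012]))
```

Run:
```python
from h import *
t=load("top0");s=load("side0")
for d in(t,s): print("cam",-cv2.Rodrigues(d["rvec"])[0].T@d["tvec"])
for z in(0,.05,.1,.2): print(z,onz(t,(247,127.5),z),onz(t,(280,127.5),z), onz(t,(247,99),z))
# side: instrument lower front-left corner
print(onz(s,(520/1.5625,288/1.5625),0),onz(s,(700/1.5625,450/1.5625),0))
# 5x profile of bar
crop(t,155,138,90,24,8,"b1.png")
crop(t,240,138,90,24,8,"b2.png")
crop(s,240,85,110,135,5,"b3.png")
```

```text
cam [0.34028534 0.00943796 1.00569377]
cam [ 0.30092294 -0.5078123   0.77281821]
0 [0.71545315 0.01558877 0.        ] [ 0.71757179 -0.07730543  0.        ] [0.80121328 0.01728716 0.        ]
0.05 [0.69680096 0.01528297 0.05      ] [ 0.69881427 -0.07299282  0.05      ] [0.77829736 0.01689692 0.05      ]
0.1 [0.67814877 0.01497717 0.1       ] [ 0.68005675 -0.0686802   0.1       ] [0.75538144 0.01650669 0.1       ]
0.2 [0.64084439 0.01436557 0.2       ] [ 0.64254171 -0.06005497  0.2       ] [0.7095496  0.01572621 0.2       ]
[0.71346711 0.00881407 0.        ] [ 0.7834266  -0.32062529  0.        ]
```

View pics/b1.png

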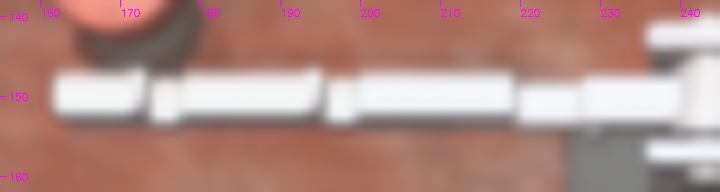

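View pics/b2.png

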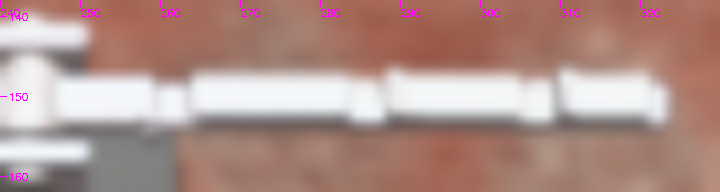

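View pics/b3.png

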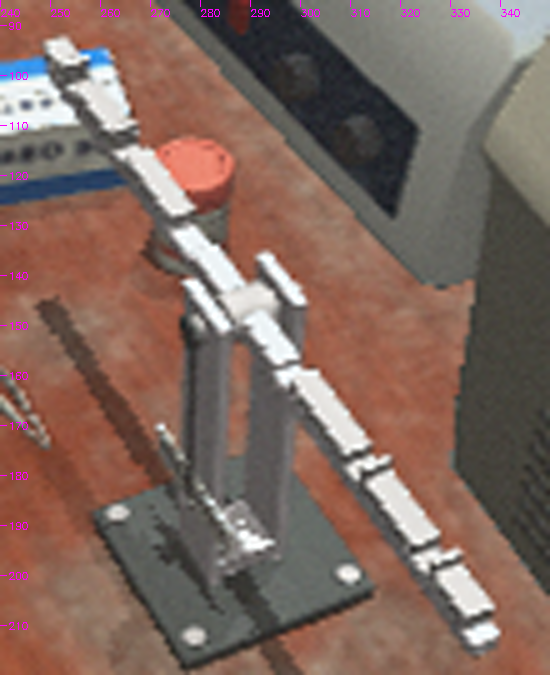

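Run:
```python
from h import *
t=load("top0");s=load("side0")
Y=lambda u,z:onz(t,(u,149.5),z)[1]
p=[(Y(235.3,.178)+Y(250.5,.178))/2, ]
print("fork ctr",p, [onz(t,(u,185),.01)[1] for u in(224.2,261.2)])
p=.0232
for n,u,z in(("Lstripend",161,.175),("Lout floor",172.8,.169),("Lout in-edge",176.8,.175),("Lin floor",194.7,.169),("Lin edge",198.2,.175),("L start",218.2,.175),("Rstart",262.8,.175),("Rin edge",282.8,.175),("Rin floor",287,.169),("Rout edge",304,.175),("Rout floor",307.5,.169),("Rend",320.2,.175)):
    print(n,round((Y(u,z)-p)*1000,1))
# side: project points along bar for check
a=np.radians(1.15)
def bar(y,z=.01,x=0): return [.5966-np.sin(a)*y+np.cos(a)*x,p+np.cos(a)*y+np.sin(a)*x,.165+z]
print(proj(s,[bar(0),bar(110,),bar(.1),bar(-.1),bar(.15),bar(-.15)]).round(1))
```

```text
fork ctr [np.float64(0.022815322010304943)] [np.float64(0.07374850959422685), np.float64(-0.026047883157779908)]
Lstripend 186.8
Lout floor 161.2
Lout in-edge 150.8
Lin floor 110.9
Lin edge 102.0
L start 56.3
Rstart -46.0
Rin edge -92.0
Rin floor -102.3
Rout edge -140.8
Rout floor -149.9
Rend -178.2
[[ 289.8  143.2]
 [ -43.  -304.4]
 [ 268.2  114.2]
 [ 314.5  176.5]
 [ 258.4  101. ]
 [ 328.3  195. ]]
```

```bash
cat >> h.py <<'E'
def car(x,y,yaw,ly=.03,z0=0):
    a=np.radians(yaw);Rm=np.array([[np.cos(a),-np.sin(a)],[np.sin(a),np.cos(a)]])
    P=[]
    for hx,hy,z in((.006,.013,.121),(.0165,ly/2,.079)):
        for i,j in((1,1),(1,-1),(-1,-1),(-1,1)): P.append([*(Rm@[i*hx,j*hy]+[x,y]),z+z0])
    for j in(1,-1): P.append([*(Rm@[0,j*ly/2]+[x,y]),.058+z0])
    return np.array(P)
def mv(tgt=None,th=None,dw=None):
    """print tool-frame shift (mm) and az (deg) to reach world target (m), jaw angle th deg"""
    from cell import manip
    s=manip.sense();r=R.from_rotvec(s["tcp_rot"]);M=r.as_matrix()
    p=s["position"];d=(np.array(tgt)-p) if tgt is not None else np.array(dw)
    j=np.degrees(np.arctan2(M[1,1],M[0,1]))
    print("t",round(s["time_s"],2),"p",p.round(4),"jaw",j.round(2),"tilt z",M[:,2].round(4),"F",s["contact_force"].round(2),"T",s["torque"].round(2),"w",round(s["gripper_width"],4))
    print(" shift tool mm",(r.inv().apply(d)*1000).round(1),"|",(np.linalg.norm(d)*1000).round(0), "az",None if th is None else round((j-th+90)%180-90,2))
E
python3 - <<'E'
from h import *
t=load("top0");s=load("side0")
C=dict(A=(.4296,.0323,-14.5,.03),D=(.4287,.1965,13.5,.08),B=(.4283,-.2405,10.5,.03))
for d,n in((t,"t"),(s,"s")):
    pts=np.vstack([proj(d,car(*c)) for c in C.values()])
    if n=="t": crop(d,145,195,220,60,3,"o_t.png",pts)
    else:
        for k,c in C.items():
            q=proj(d,car(*c));m=q.mean(0).astype(int);crop(d,m[0]-35,m[1]-35,70,75,6,f"o_s{k}.png",q)
import subprocess
a=[cv2.imread(f"pics/o_s{k}.png") for k in"ADB"];cv2.imwrite("pics/o_s.png",cv2.resize(np.hstack(a),None,fx=.63,fy=.63))
mv((.4296,.0323,.20),-14.5)
E
```

```text
t 0.1 p [0.2436 0.5204 0.2496] jaw 64.92 tilt z [-7.0e-04 -1.5e-03 -1.0e+00] F [ 0.27  0.63 -0.16] T [ 0.02 -0.04 -0.05] w 0.0858
 shift tool mm [-375.4 -363.2   50.1] | 525.0 az 79.42
```

View pics/o_s.png

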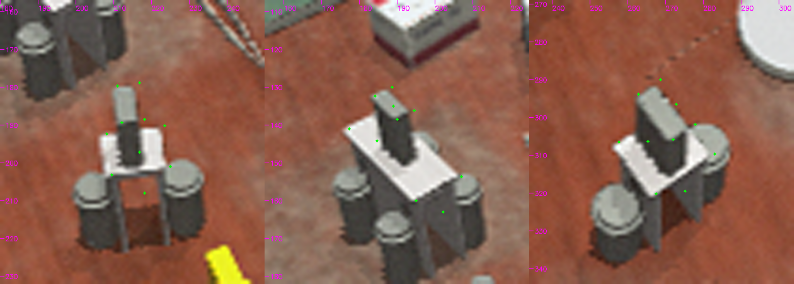

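View pics/o_t.png

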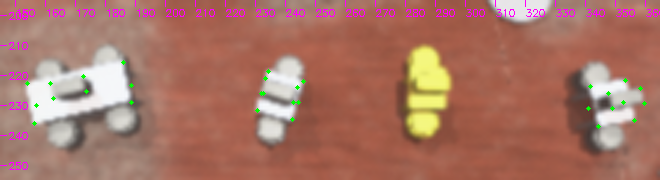

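Call:
jog_arm:
  series:
    - {"tx": -44,"ty": -42.5,"tz": 4,"hand": 1}
    - {"tx": -44,"ty": -42.5,"tz": 4,"hand": 1}
    - {"tx": -44,"ty": -42.5,"tz": 4,"hand": 1}
    - {"tx": -44,"ty": -42.5,"tz": 4,"hand": 1}
    - {"tx": -44,"ty": -42.5,"tz": 4,"hand": 1}
    - {"tx": -44,"ty": -42.5,"tz": 4,"hand": 1}
    - {"tx": -44,"ty": -42.5,"tz": 4,"hand": 1}
    - {"tx": -44,"ty": -42.5,"tz": 4,"hand": 1}

```text
validation failed for argument at $.se...
```

Call:
jog_arm:
  series:
    - {"tx": -23.5,"ty": -23,"tz": 10}
    - {"az": 10}
    - {"az": 10}
    - {"az": 10}
    - {"az": 10}
    - {"az": 10}
    - {"az": 10}
    - {"az": 10}

```text
validation failed for argument at $.se...
```

Run:
```python
from h import *
mv((.4296,.0323,.20),-14.5)
```

```text
t 0.1 p [0.2436 0.5204 0.2496] jaw 64.92 tilt z [-7.0e-04 -1.5e-03 -1.0e+00] F [ 0.27  0.63 -0.16] T [ 0.02 -0.04 -0.05] w 0.0858
 shift tool mm [-375.4 -363.2   50.1] | 525.0 az 79.42
```

Call:
jog_arm:
  series:
    - {"ax": 0,"ay": 0,"az": 0,"tx": -44,"ty": -42.5,"tz": 4,"hand": 1}
    - {"ax": 0,"ay": 0,"az": 0,"tx": -44,"ty": -42.5,"tz": 4,"hand": 1}
    - {"ax": 0,"ay": 0,"az": 0,"tx": -44,"ty": -42.5,"tz": 4,"hand": 1}
    - {"ax": 0,"ay": 0,"az": 0,"tx": -44,"ty": -42.5,"tz": 4,"hand": 1}
    - {"ax": 0,"ay": 0,"az": 0,"tx": -44,"ty": -42.5,"tz": 4,"hand": 1}
    - {"ax": 0,"ay": 0,"az": 0,"tx": -44,"ty": -42.5,"tz": 4,"hand": 1}
    - {"ax": 0,"ay": 0,"az": 0,"tx": -44,"ty": -42.5,"tz": 4,"hand": 1}
    - {"ax": 0,"ay": 0,"az": 0,"tx": -44,"ty": -42.5,"tz": 4,"hand": 1}

```text
time_s: 1.1
position: [0.4187, 0.0617, 0.2181]
tcp_rot: [0.682, 3.066, 0.001]
contact_force: [0.6, 1.0, -0.5]
gripper_width: 0.0852
```

Call:
jog_arm:
  series:
    - {"ax": 0,"ay": 0,"az": 0,"tx": -23.4,"ty": -23.2,"tz": 18,"hand": 1}
    - {"ax": 0,"ay": 0,"az": 10.5,"tx": 0,"ty": 0,"tz": 0,"hand": 1}
    - {"ax": 0,"ay": 0,"az": 10.5,"tx": 0,"ty": 0,"tz": 0,"hand": 1}
    - {"ax": 0,"ay": 0,"az": 10.5,"tx": 0,"ty": 0,"tz": 0,"hand": 1}
    - {"ax": 0,"ay": 0,"az": 10.5,"tx": 0,"ty": 0,"tz": 0,"hand": 1}
    - {"ax": 0,"ay": 0,"az": 10.5,"tx": 0,"ty": 0,"tz": 0,"hand": 1}
    - {"ax": 0,"ay": 0,"az": 10.5,"tx": 0,"ty": 0,"tz": 0,"hand": 1}
    - {"ax": 0,"ay": 0,"az": 10.5,"tx": 0,"ty": 0,"tz": 0,"hand": 1}

```text
time_s: 2.1
position: [0.4295, 0.0327, 0.2]
tcp_rot: [-2.387, -2.041, 0.001]
contact_force: [0.1, -0.1, 0.0]
gripper_width: 0.0853
```

Run:
```python
from h import *
mv((.4296,.0323,.105),-14.5)
```

```text
t 2.1 p [0.4295 0.0327 0.2   ] jaw -8.93 tilt z [-8.e-04  0.e+00 -1.e+00] F [ 0.12 -0.13  0.01] T [-0.05 -0.04 -0.01] w 0.0853
 shift tool mm [-0.3  0.3 95. ] | 95.0 az 5.57
```

Call:
jog_arm:
  series:
    - {"ax": 0,"ay": 0,"az": 5.6,"tx": 0,"ty": 0,"tz": 30,"hand": 0.6}
    - {"ax": 0,"ay": 0,"az": 0,"tx": 0,"ty": 0,"tz": 40,"hand": 0.6}
    - {"ax": 0,"ay": 0,"az": 0,"tx": 0,"ty": 0,"tz": 25,"hand": 0.6}
    - {"ax": 0,"ay": 0,"az": 0,"tx": 0,"ty": 0,"tz": 0,"hand": 0.3}
    - {"ax": 0,"ay": 0,"az": 0,"tx": 0,"ty": 0,"tz": 0,"hand": 0}
    - {"ax": 0,"ay": 0,"az": 0,"tx": 0,"ty": 0,"tz": 0,"hand": 0}
    - {"ax": 0,"ay": 0,"az": 0,"tx": 0,"ty": 0,"tz": 0,"hand": 0}
    - {"ax": 0,"ay": 0,"az": 0,"tx": 0,"ty": 0,"tz": 0,"hand": 0}

```text
time_s: 3.1
position: [0.4301, 0.0327, 0.1059]
tcp_rot: [2.478, 1.93, 0.002]
contact_force: [-0.7, -0.0, 2.4]
gripper_width: 0.0111
```

Run:
```python
from h import *
mv((.4296,.0323,.30),1.15)
d=snap("side","s1");t=snap("top","t1")
crop(d,180,150,80,90,5,"g1s.png");crop(t,200,190,80,70,5,"g1t.png")
a=cv2.imread("pics/g1s.png");b=cv2.imread("pics/g1t.png");b=cv2.copyMakeBorder(b,0,a.shape[0]-b.shape[0],0,0,0)
cv2.imwrite("pics/g1.png",np.hstack([a,b]))
```

```text
t 3.1 p [0.4301 0.0327 0.1059] jaw -14.18 tilt z [ 1.1e-03  2.0e-04 -1.0e+00] F [-0.7  -0.01  2.4 ] T [-0.02  0.06 -0.02] w 0.0111
 shift tool mm [-4.000e-01 -1.000e-01 -1.941e+02] | 194.0 az -15.33
```

View pics/g1.png

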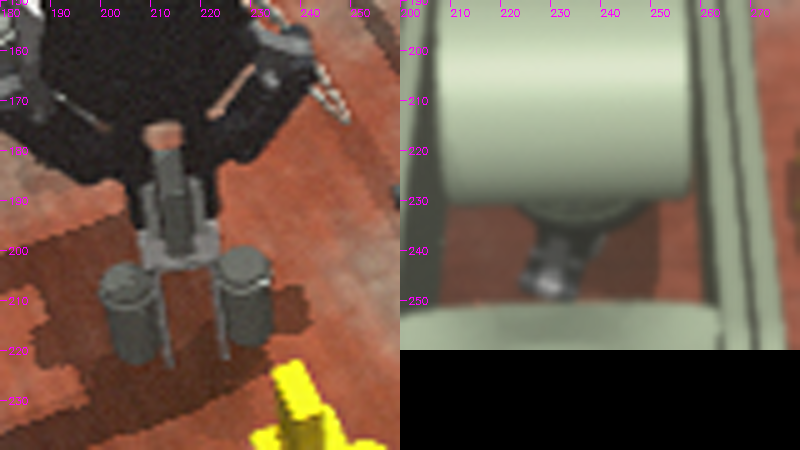

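Call:
jog_arm:
  series:
    - {"ax": 0,"ay": 0,"az": 0,"tx": 0,"ty": 0,"tz": -20,"hand": 0}
    - {"ax": 0,"ay": 0,"az": 0,"tx": 0,"ty": 0,"tz": -55,"hand": 0}
    - {"ax": 0,"ay": 0,"az": 0,"tx": 0,"ty": 0,"tz": -60,"hand": 0}
    - {"ax": 0,"ay": 0,"az": 0,"tx": 0,"ty": 0,"tz": -50,"hand": 0}
    - {"ax": 0,"ay": 0,"az": 0,"tx": 0,"ty": 0,"tz": -20,"hand": 0}
    - {"ax": 0,"ay": 0,"az": -7.7,"tx": 0,"ty": 0,"tz": 0,"hand": 0}
    - {"ax": 0,"ay": 0,"az": -7.6,"tx": 0,"ty": 0,"tz": 0,"hand": 0}
    - {"ax": 0,"ay": 0,"az": 0,"tx": 0,"ty": 0,"tz": 0,"hand": 0}

```text
time_s: 4.2
position: [0.4296, 0.0327, 0.31]
tcp_rot: [-2.201, -2.241, 0.001]
contact_force: [-0.7, -0.1, -1.0]
gripper_width: 0.0116
```

Run:
```python
from h import *
mv((.5992,-.1066,.31),1.15)
```

```text
t 4.2 p [0.4296 0.0327 0.31  ] jaw 1.03 tilt z [-6.e-04  0.e+00 -1.e+00] F [-0.7  -0.11 -1.02] T [ 0.03  0.02 -0.02] w 0.0116
 shift tool mm [-1.423e+02  1.671e+02 -1.000e-01] | 219.0 az -0.12
```

Call:
jog_arm:
  series:
    - {"ax": 0,"ay": 0,"az": 0,"tx": -28.4,"ty": 33.4,"tz": 0,"hand": 0}
    - {"ax": 0,"ay": 0,"az": 0,"tx": -28.4,"ty": 33.4,"tz": 0,"hand": 0}
    - {"ax": 0,"ay": 0,"az": 0,"tx": -28.4,"ty": 33.4,"tz": 0,"hand": 0}
    - {"ax": 0,"ay": 0,"az": 0,"tx": -28.4,"ty": 33.4,"tz": 0,"hand": 0}
    - {"ax": 0,"ay": 0,"az": 0,"tx": -28.4,"ty": 33.4,"tz": 0,"hand": 0}
    - {"ax": 0,"ay": 0,"az": 0,"tx": 0,"ty": 0,"tz": 0,"hand": 0}
    - {"ax": 0,"ay": 0,"az": 0,"tx": 0,"ty": 0,"tz": 0,"hand": 0}
    - {"ax": 0,"ay": 0,"az": 0,"tx": 0,"ty": 0,"tz": 0,"hand": 0}

```text
time_s: 5.2
position: [0.5988, -0.1053, 0.3106]
tcp_rot: [-2.199, -2.243, -0.0]
contact_force: [0.2, 0.9, -1.2]
gripper_width: 0.0112
```

Run:
```python
from h import *
mv((.5992,-.1066,.255),1.15)
d=snap("side","s2");t=snap("top","t2")
crop(d,240,60,130,150,4,"g2s.png");crop(t,200,120,150,80,4,"g2t.png")
```

```text
t 5.2 p [ 0.5988 -0.1053  0.3106] jaw 1.12 tilt z [-2.e-04  3.e-04 -1.e+00] F [ 0.22  0.93 -1.24] T [-0.03 -0.04 -0.01] w 0.0112
 shift tool mm [-1.4  0.4 55.6] | 56.0 az -0.03
```

View pics/g2s.png

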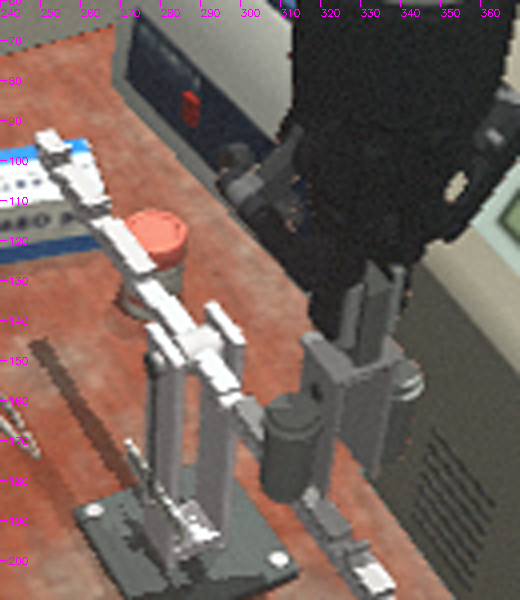

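View pics/g2t.png

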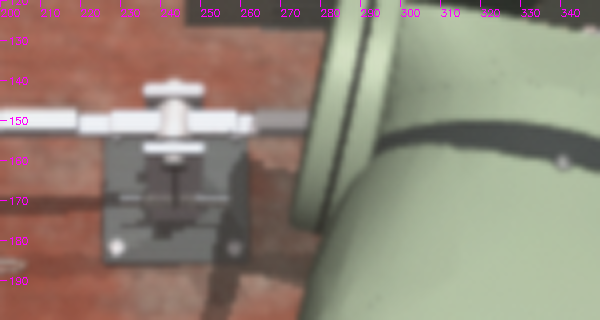

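Run:
```python
from h import *
d=load("s2")
a=np.radians(1.15);px,py=.5966,.0234
def bar(y,x=0,z=.01): return [px-np.sin(a)*y+np.cos(a)*x,py+np.cos(a)*y+np.sin(a)*x,.165+z]
B=[bar(y,x) for y in(-.048,-.08,-.1515,.0565,.1) for x in(-.006,.006)]
c=car(.5988,-.1053,1.12,.03,.3106-.1057)
f=[]
for sx in(-.014,-.011,.011,.014):
  for sy in(-.015,.015):f.append([.5988+sx-np.sin(a)*sy,-.1053+sy,.3106-.1057])
crop(d,240,80,110,125,5,"g2o.png",np.vstack([proj(d,B),proj(d,c),proj(d,f)]))
```

```text
(no output)
```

View pics/g2o.png

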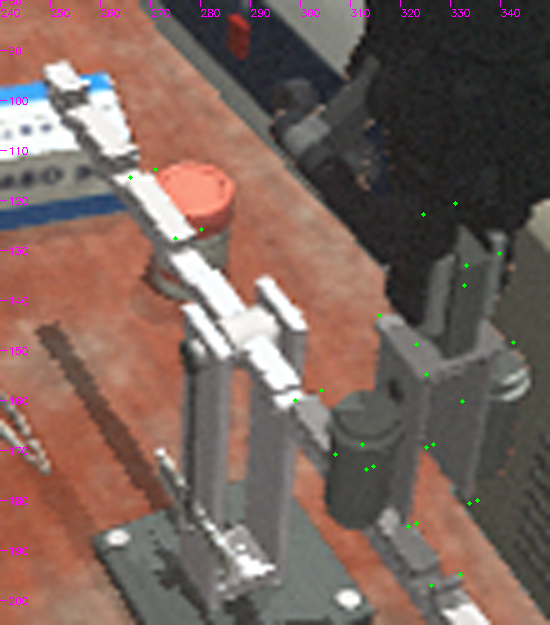

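Call:
jog_arm:
  series:
    - {"ax": 0,"ay": 0,"az": 0,"tx": -1,"ty": 0.4,"tz": 20,"hand": 0}
    - {"ax": 0,"ay": 0,"az": 0,"tx": 0,"ty": 0,"tz": 30,"hand": 0}
    - {"ax": 0,"ay": 0,"az": 0,"tx": 0,"ty": 0,"tz": 18,"hand": 0}
    - {"ax": 0,"ay": 0,"az": 0,"tx": 0,"ty": 0,"tz": 8,"hand": 0}
    - {"ax": 0,"ay": 0,"az": 0,"tx": 0,"ty": 0,"tz": 3,"hand": 0}
    - {"ax": 0,"ay": 0,"az": 0,"tx": 0,"ty": 0,"tz": 2.5,"hand": 0}
    - {"ax": 0,"ay": 0,"az": 0,"tx": 0,"ty": 0,"tz": 2.5,"hand": 0}
    - {"ax": 0,"ay": 0,"az": 0,"tx": 0,"ty": 0,"tz": 2,"hand": 0}

```text
time_s: 6.3
position: [0.6001, -0.1071, 0.2246]
tcp_rot: [2.199, 2.242, 0.001]
contact_force: [-0.1, 0.5, -0.8]
gripper_width: 0.0114
```

Call:
jog_arm:
  series:
    - {"ax": 0,"ay": 0,"az": 0,"tx": 0,"ty": 0,"tz": 2,"hand": 0}
    - {"ax": 0,"ay": 0,"az": 0,"tx": 0,"ty": 0,"tz": 2,"hand": 0}
    - {"ax": 0,"ay": 0,"az": 0,"tx": 0,"ty": 0,"tz": 2,"hand": 0}
    - {"ax": 0,"ay": 0,"az": 0,"tx": 0,"ty": 0,"tz": 2,"hand": 0}
    - {"ax": 0,"ay": 0,"az": 0,"tx": 0,"ty": 0,"tz": 2,"hand": 0}
    - {"ax": 0,"ay": 0,"az": 0,"tx": 0,"ty": 0,"tz": 2,"hand": 0}
    - {"ax": 0,"ay": 0,"az": 0,"tx": 0,"ty": 0,"tz": 1,"hand": 0}
    - {"ax": 0,"ay": 0,"az": 0,"tx": 0,"ty": 0,"tz": 0,"hand": 0}

```text
time_s: 7.3
position: [0.6, -0.1071, 0.2113]
tcp_rot: [2.2, 2.243, 0.0]
contact_force: [0.4, -1.0, -0.3]
gripper_width: 0.011
```

Run:
```python
from h import *
mv((.5992,-.1066,.217),1.15)
d=snap("side","s3");t=snap("top","t3")
crop(d,240,80,110,125,5,"g3s.png");
```

```text
t 7.3 p [ 0.6    -0.1071  0.2113] jaw 1.12 tilt z [ 2.e-04  0.e+00 -1.e+00] F [ 0.37 -0.95 -0.3 ] T [-0.19 -0.09  0.01] w 0.011
 shift tool mm [ 0.5 -0.8 -5.7] | 6.0 az -0.03
```

View pics/g3s.png

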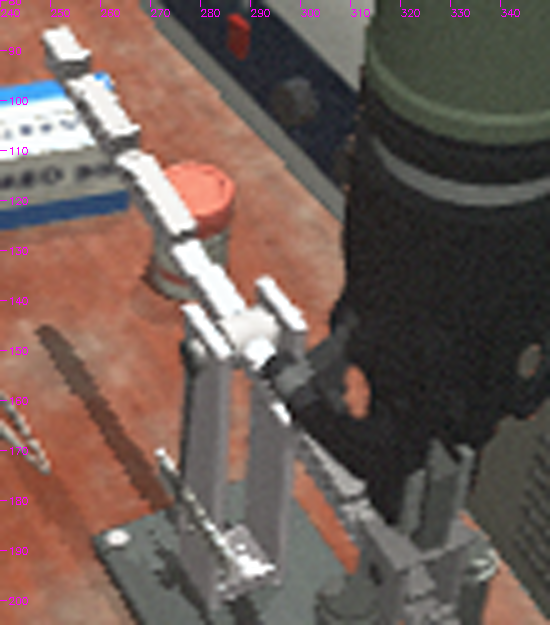

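Call:
jog_arm:
  series:
    - {"ax": 0,"ay": 0,"az": 0,"tx": -1.5,"ty": -0.8,"tz": 0,"hand": 0}
    - {"ax": 0,"ay": 0,"az": 0,"tx": -2.5,"ty": 0,"tz": 0,"hand": 0}
    - {"ax": 0,"ay": 0,"az": 0,"tx": -2.5,"ty": 0,"tz": 0,"hand": 0}
    - {"ax": 0,"ay": 0,"az": 0,"tx": -2.5,"ty": 0,"tz": 0,"hand": 0}
    - {"ax": 0,"ay": 0,"az": 0,"tx": -1.5,"ty": 0,"tz": 0,"hand": 0}
    - {"ax": 0,"ay": 0,"az": 0,"tx": -1.5,"ty": 0,"tz": 0,"hand": 0}
    - {"ax": 0,"ay": 0,"az": 0,"tx": -1,"ty": 0,"tz": 0,"hand": 0}
    - {"ax": 0,"ay": 0,"az": 0,"tx": -1,"ty": 0,"tz": 0,"hand": 0}

```text
time_s: 8.4
position: [0.5994, -0.1212, 0.2113]
tcp_rot: [2.199, 2.243, -0.0]
contact_force: [-0.8, 0.7, -0.1]
gripper_width: 0.0113
```

Run:
```python
from h import *
mv((.5992,-.1066,.217),1.15)
d=snap("side","s4");t=snap("top","t4")
crop(d,240,80,110,125,5,"g4s.png");crop(t,150,135,180,30,4,"g4t.png")
# left end angle calc: proj of left end top for tilts
p=.0234;a=np.radians(1.15)
for th in(0,.03,.06,.09,.12,.15):
    y,z=.187*np.cos(th)-.01*np.sin(th),.187*np.sin(th)+.01*np.cos(th)
    print(th,proj(d,[.5966-np.sin(a)*y,p+np.cos(a)*y,.165+z]).round(1))
```

```text
t 8.4 p [ 0.5994 -0.1212  0.2113] jaw 1.12 tilt z [ 0.e+00 -2.e-04 -1.e+00] F [-0.81  0.73 -0.12] T [ 0.07 -0.05 -0.01] w 0.0113
 shift tool mm [14.6  0.1 -5.7] | 16.0 az -0.03
0 [[251.5  91.7]]
0.03 [[251.5  89.8]]
0.06 [[251.6  88. ]]
0.09 [[251.6  86.1]]
0.12 [[251.7  84.3]]
0.15 [[251.8  82.6]]
```

View pics/g4s.png

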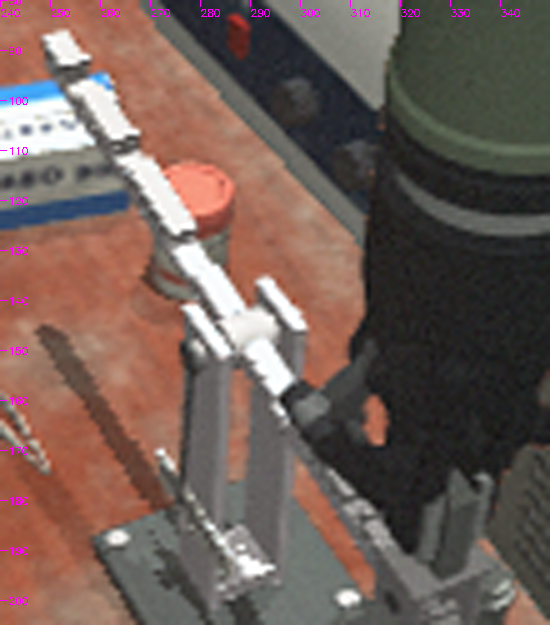

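```bash
cat >> h.py <<'E'
def tilt(d,ref="side0"):
    """bar tilt (rad) by fitting warped template of the left arm in side image"""
    r=load(ref);g=lambda q:cv2.cvtColor(q["img"],cv2.COLOR_RGB2GRAY).astype(np.float32)
    G0,G1=g(r),g(d);a=np.radians(1.15)
    ys=np.linspace(.06,.186,64);xs=np.linspace(-.009,.009,10);Yg,Xg=np.meshgrid(ys,xs)
    def smp(G,dd,th):
        y=Yg*np.cos(th)-.01*np.sin(th);z=Yg*np.sin(th)+.01*np.cos(th)
        P=np.stack([.5966-np.sin(a)*y+np.cos(a)*Xg,.0234+np.cos(a)*y+np.sin(a)*Xg,.165+z],-1).reshape(-1,3)
        q=proj(dd,P).astype(np.float32)-np.float32([1.0,0.0])
        return cv2.remap(G,q[:,0].reshape(Yg.shape),q[:,1].reshape(Yg.shape),cv2.INTER_LINEAR)
    T=smp(G0,r,0);T=T-T.mean();best=[]
    for th in np.arange(-.2,.2,.004):
        S=smp(G1,d,th);S=S-S.mean();best.append(((T*S).sum()/np.sqrt((T*T).sum()*(S*S).sum()),th))
    best.sort();return best[-1],best[-2]
E
python3 - <<'E'
from h import *
for n in("side0","s2","s3","s4"): print(n,tilt(load(n)))
E
```

```text
side0 ((np.float32(1.0), np.float64(1.6653345369377348e-16)), (np.float32(0.9887814), np.float64(-0.003999999999999837)))
s2 ((np.float32(0.9982864), np.float64(1.6653345369377348e-16)), (np.float32(0.98693055), np.float64(0.00400000000000017)))
s3 ((np.float32(0.8261259), np.float64(0.10800000000000026)), (np.float32(0.82404315), np.float64(0.11200000000000027)))
s4 ((np.float32(0.8370493), np.float64(0.09600000000000025)), (np.float32(0.8347848), np.float64(0.09200000000000025)))
```

Call:
jog_arm:
  series:
    - {"ax": 0,"ay": 0,"az": 0,"tx": -1,"ty": 0,"tz": 0,"hand": 0}
    - {"ax": 0,"ay": 0,"az": 0,"tx": -1,"ty": 0,"tz": 0,"hand": 0}
    - {"ax": 0,"ay": 0,"az": 0,"tx": 0,"ty": 0,"tz": 0,"hand": 0}
    - {"ax": 0,"ay": 0,"az": 0,"tx": 0,"ty": 0,"tz": 0,"hand": 0}
    - {"ax": 0,"ay": 0,"az": 0,"tx": 0,"ty": 0,"tz": 0,"hand": 0}
    - {"ax": 0,"ay": 0,"az": 0,"tx": 0,"ty": 0,"tz": 0,"hand": 0}
    - {"ax": 0,"ay": 0,"az": 0,"tx": 0,"ty": 0,"tz": 0,"hand": 0}
    - {"ax": 0,"ay": 0,"az": 0,"tx": 0,"ty": 0,"tz": 0,"hand": 0}

```text
time_s: 9.5
position: [0.5994, -0.123, 0.2113]
tcp_rot: [2.2, 2.243, 0.0]
contact_force: [-0.3, -1.4, -0.4]
gripper_width: 0.0113
```

Run:
```python
from h import *
mv((.5992,-.1066,.217),1.15)
d=snap("side","s5");print(tilt(d))
```

```text
t 9.5 p [ 0.5994 -0.123   0.2113] jaw 1.12 tilt z [ 0.  0. -1.] F [-0.32 -1.43 -0.41] T [-0.1   0.06 -0.01] w 0.0113
 shift tool mm [16.4  0.1 -5.7] | 17.0 az -0.03
((np.float32(0.8988736), np.float64(0.056000000000000216)), (np.float32(0.89793074), np.float64(0.06000000000000022)))
```

Call:
jog_arm:
  series:
    - {"ax": 0,"ay": 0,"az": 0,"tx": -1,"ty": 0,"tz": 1,"hand": 0}
    - {"ax": 0,"ay": 0,"az": 0,"tx": 0,"ty": 0,"tz": 2,"hand": 0}
    - {"ax": 0,"ay": 0,"az": 0,"tx": 0,"ty": 0,"tz": 2,"hand": 0}
    - {"ax": 0,"ay": 0,"az": 0,"tx": 0,"ty": 0,"tz": 2,"hand": 0}
    - {"ax": 0,"ay": 0,"az": 0,"tx": 0,"ty": 0,"tz": 2,"hand": 0}
    - {"ax": 0,"ay": 0,"az": 0,"tx": 0,"ty": 0,"tz": 0,"hand": 0}
    - {"ax": 0,"ay": 0,"az": 0,"tx": 0,"ty": 0,"tz": 0,"hand": 0.12}
    - {"ax": 0,"ay": 0,"az": 0,"tx": 0,"ty": 0,"tz": 0,"hand": 0.25}

```text
time_s: 10.55
position: [0.5995, -0.1243, 0.2024]
tcp_rot: [2.199, 2.243, -0.0]
contact_force: [-0.1, 0.3, -0.1]
gripper_width: 0.0213
```

Run:
```python
from h import *
mv((.5992,-.1066,.217),1.15)
d=snap("side","s6");print(tilt(d));crop(d,270,110,110,125,5,"g6s.png")
```

```text
t 10.55 p [ 0.5995 -0.1243  0.2024] jaw 1.12 tilt z [ 1.e-04 -5.e-04 -1.e+00] F [-0.09  0.32 -0.08] T [ 0.02 -0.02  0.01] w 0.0213
 shift tool mm [ 17.7   0.1 -14.6] | 23.0 az -0.03
((np.float32(0.8258729), np.float64(0.11200000000000027)), (np.float32(0.82070816), np.float64(0.10800000000000026)))
```

View pics/g6s.png

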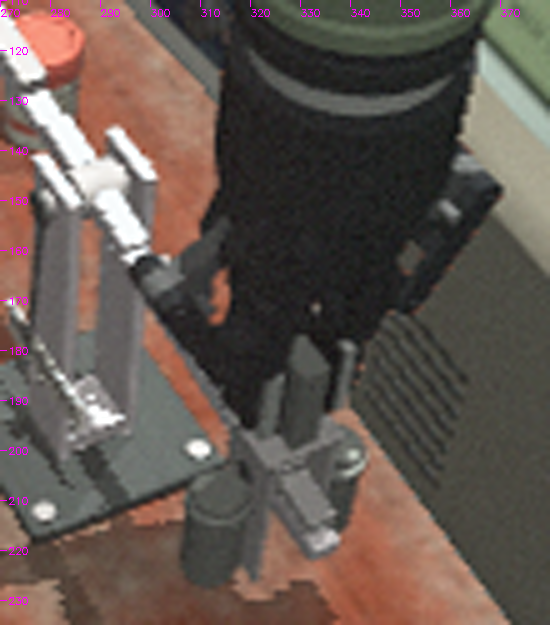

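Call:
jog_arm:
  series:
    - {"ax": 0,"ay": 0,"az": 0,"tx": 0,"ty": 0,"tz": 0,"hand": 0.5}
    - {"ax": 0,"ay": 0,"az": 0,"tx": 0,"ty": 0,"tz": -5,"hand": 0.5}
    - {"ax": 0,"ay": 0,"az": 0,"tx": 0,"ty": 0,"tz": -20,"hand": 0.5}
    - {"ax": 0,"ay": 0,"az": 0,"tx": 0,"ty": 0,"tz": -50,"hand": 0.7}
    - {"ax": 0,"ay": 0,"az": 0,"tx": 0,"ty": 0,"tz": -45,"hand": 0.7}
    - {"ax": 0,"ay": 0,"az": 0,"tx": 35,"ty": -20,"tz": 0,"hand": 0.7}
    - {"ax": 0,"ay": 0,"az": 0,"tx": 50,"ty": -30,"tz": 0,"hand": 0.7}
    - {"ax": 0,"ay": 0,"az": 0,"tx": 50,"ty": -30,"tz": 0,"hand": 0.7}

```text
time_s: 11.6
position: [0.516, 0.0105, 0.3227]
tcp_rot: [2.201, 2.242, 0.001]
contact_force: [0.3, 1.1, 0.3]
gripper_width: 0.0597
```

Run:
```python
from h import *
mv((.4287,.1965,.20),13.5)
d=snap("side","s7");print(tilt(d));crop(d,240,80,130,150,4,"g7s.png")
```

```text
t 11.6 p [0.516  0.0105 0.3227] jaw 1.06 tilt z [ 1.e-03  4.e-04 -1.e+00] F [0.29 1.07 0.26] T [ 0.04 -0.05  0.08] w 0.0597
 shift tool mm [187.6 -83.9 122.7] | 239.0 az -12.44
((np.float32(0.8193471), np.float64(0.11200000000000027)), (np.float32(0.8175853), np.float64(0.11600000000000027)))
```

View pics/g7s.png

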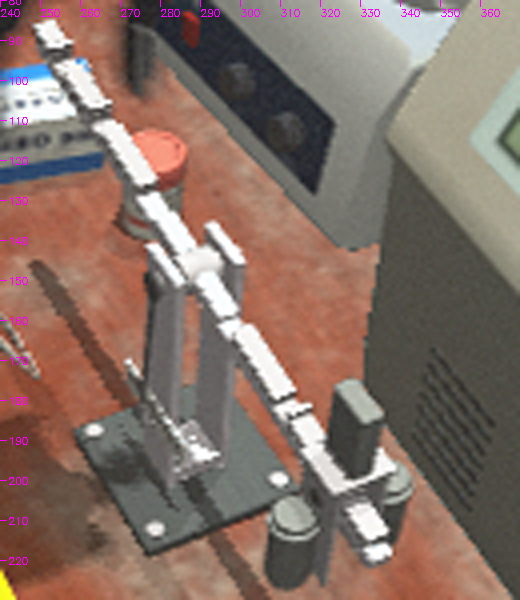

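Call:
jog_arm:
  series:
    - {"ax": 0,"ay": 0,"az": 0,"tx": 46.9,"ty": -21,"tz": 0,"hand": 0.7}
    - {"ax": 0,"ay": 0,"az": 0,"tx": 46.9,"ty": -21,"tz": 0,"hand": 0.7}
    - {"ax": 0,"ay": 0,"az": 0,"tx": 46.9,"ty": -21,"tz": 0,"hand": 0.7}
    - {"ax": 0,"ay": 0,"az": 0,"tx": 46.9,"ty": -21,"tz": 10,"hand": 0.7}
    - {"ax": 0,"ay": 0,"az": -6.2,"tx": 0,"ty": 0,"tz": 50,"hand": 0.7}
    - {"ax": 0,"ay": 0,"az": -6.2,"tx": 0,"ty": 0,"tz": 50,"hand": 0.7}
    - {"ax": 0,"ay": 0,"az": 0,"tx": 0,"ty": 0,"tz": 40,"hand": 0.7}
    - {"ax": 0,"ay": 0,"az": 0,"tx": 0,"ty": 0,"tz": 10,"hand": 0.7}

```text
time_s: 12.65
position: [0.4281, 0.1947, 0.1606]
tcp_rot: [-1.943, -2.466, 0.006]
contact_force: [0.4, 0.4, 0.0]
gripper_width: 0.0595
```

Run:
```python
from h import *
mv((.4287,.1965,.106),13.5)
d=snap("side","s8");print(tilt(d));crop(d,160,70,100,120,5,"g8s.png")
```

```text
t 12.65 p [0.4281 0.1947 0.1606] jaw 13.52 tilt z [-0.004  -0.0017 -1.    ] F [0.42 0.37 0.  ] T [ 0.04  0.02 -0.01] w 0.0595
 shift tool mm [ 1.6  1.2 54.6] | 55.0 az 0.02
((np.float32(0.8177767), np.float64(0.11200000000000027)), (np.float32(0.81593716), np.float64(0.11600000000000027)))
```

View pics/g8s.png

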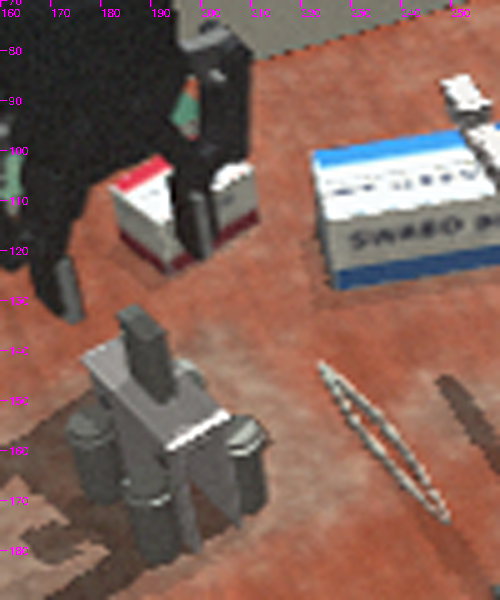

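Call:
jog_arm:
  series:
    - {"ax": 0,"ay": 0,"az": 0,"tx": 1.6,"ty": 1,"tz": 20,"hand": 0.7}
    - {"ax": 0,"ay": 0,"az": 0,"tx": 0,"ty": 0,"tz": 23,"hand": 0.7}
    - {"ax": 0,"ay": 0,"az": 0,"tx": 0,"ty": 0,"tz": 10,"hand": 0.6}
    - {"ax": 0,"ay": 0,"az": 0,"tx": 0,"ty": 0,"tz": 0,"hand": 0.3}
    - {"ax": 0,"ay": 0,"az": 0,"tx": 0,"ty": 0,"tz": 0,"hand": 0}
    - {"ax": 0,"ay": 0,"az": 0,"tx": 0,"ty": 0,"tz": 0,"hand": 0}
    - {"ax": 0,"ay": 0,"az": 0,"tx": 0,"ty": 0,"tz": 0,"hand": 0}
    - {"ax": 0,"ay": 0,"az": 0,"tx": 0,"ty": 0,"tz": 0,"hand": 0}

```text
time_s: 13.7
position: [0.4302, 0.1972, 0.1101]
tcp_rot: [1.944, 2.467, 0.002]
contact_force: [-1.4, -1.9, 6.1]
gripper_width: 0.0109
```

Run:
```python
from h import *
mv((.4287,.1965,.32),1.15)
d=snap("side","s9");crop(d,160,110,80,90,5,"g9s.png")
```

```text
t 13.7 p [0.4302 0.1972 0.1101] jaw 13.52 tilt z [ 1.3e-03  4.0e-04 -1.0e+00] F [-1.41 -1.93  6.06] T [-0.19  0.04 -0.02] w 0.0109
 shift tool mm [  -0.3   -1.4 -209.9] | 210.0 az 12.37
```

View pics/g9s.png

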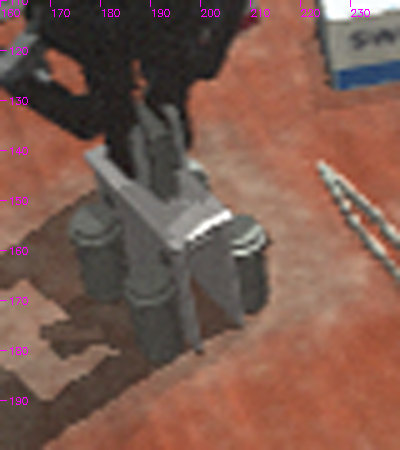

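Call:
jog_arm:
  series:
    - {"ax": 0,"ay": 0,"az": 0,"tx": 0,"ty": 0,"tz": -20,"hand": 0}
    - {"ax": 0,"ay": 0,"az": 0,"tx": 0,"ty": 0,"tz": -50,"hand": 0}
    - {"ax": 0,"ay": 0,"az": 0,"tx": 0,"ty": 0,"tz": -60,"hand": 0}
    - {"ax": 0,"ay": 0,"az": 0,"tx": 0,"ty": 0,"tz": -60,"hand": 0}
    - {"ax": 0,"ay": 0,"az": 0,"tx": 0,"ty": 0,"tz": -27,"hand": 0}
    - {"ax": 0,"ay": 0,"az": 6.2,"tx": 0,"ty": 0,"tz": 0,"hand": 0}
    - {"ax": 0,"ay": 0,"az": 6.2,"tx": 0,"ty": 0,"tz": 0,"hand": 0}
    - {"ax": 0,"ay": 0,"az": 0,"tx": 0,"ty": 0,"tz": 0,"hand": 0}

```text
time_s: 14.75
position: [0.4294, 0.197, 0.3255]
tcp_rot: [-2.198, -2.244, 0.002]
contact_force: [-0.5, -0.4, -2.6]
gripper_width: 0.0114
```

```bash
sed -i 's/def tilt(d,ref="side0"):/def tilt(d,ref="side0",lo=.06,hi=.186,th0=0):/; s/np.linspace(.06,.186,64)/np.linspace(lo,hi,64)/; s/smp(G0,r,0)/smp(G0,r,th0)/' h.py
python3 - <<'E'
from h import *
mv((.5943,.1394,.325),1.15)
d=snap("side","s10");print(tilt(d),tilt(d,"side0",-.12,-.03),tilt(d,"s7",-.12,-.03,.112))
crop(d,150,0,160,140,4,"g10s.png")
E
```

```text
t 14.75 p [0.4294 0.197  0.3255] jaw 1.19 tilt z [-1.5e-03 -4.0e-04 -1.0e+00] F [-0.5  -0.41 -2.57] T [-0.   -0.02 -0.03] w 0.0114
 shift tool mm [-61.  163.6   0.3] | 175.0 az 0.04
((np.float32(0.8177705), np.float64(0.11200000000000027)), (np.float32(0.81604433), np.float64(0.11600000000000027))) ((np.float32(0.9467896), np.float64(0.11200000000000027)), (np.float32(0.9451427), np.float64(0.11600000000000027))) ((np.float32(0.99967396), np.float64(0.11200000000000027)), (np.float32(0.9951831), np.float64(0.11600000000000027)))
```

View pics/g10s.png

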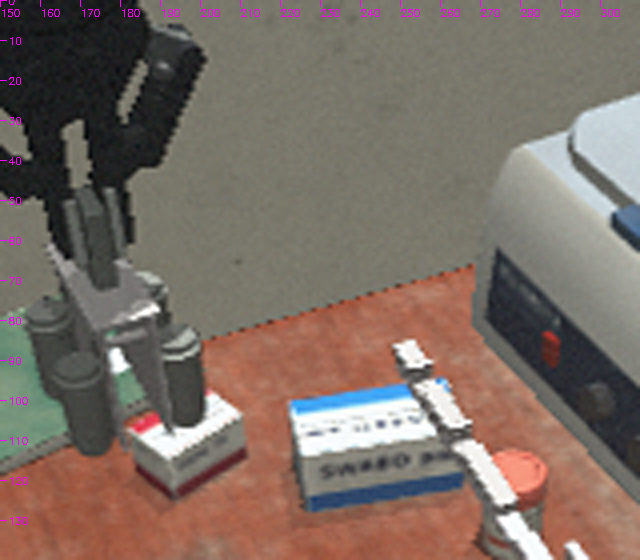

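Call:
jog_arm:
  series:
    - {"ax": 0,"ay": 0,"az": 0,"tx": -15.2,"ty": 40.9,"tz": 0,"hand": 0}
    - {"ax": 0,"ay": 0,"az": 0,"tx": -15.2,"ty": 40.9,"tz": 0,"hand": 0}
    - {"ax": 0,"ay": 0,"az": 0,"tx": -15.2,"ty": 40.9,"tz": 0,"hand": 0}
    - {"ax": 0,"ay": 0,"az": 0,"tx": -15.4,"ty": 40.9,"tz": 0,"hand": 0}
    - {"ax": 0,"ay": 0,"az": 0,"tx": 0,"ty": 0,"tz": 0,"hand": 0}
    - {"ax": 0,"ay": 0,"az": 0,"tx": 0,"ty": 0,"tz": 0,"hand": 0}
    - {"ax": 0,"ay": 0,"az": 0,"tx": 0,"ty": 0,"tz": 0,"hand": 0}
    - {"ax": 0,"ay": 0,"az": 0,"tx": 0,"ty": 0,"tz": 0,"hand": 0}

```text
time_s: 15.8
position: [0.5939, 0.1398, 0.3268]
tcp_rot: [2.198, 2.244, 0.001]
contact_force: [-0.1, 0.3, -3.0]
gripper_width: 0.0111
```

Run:
```python
from h import *
mv((.5943,.1394,.255),1.15)
d=snap("side","s11")
from cell import manip
p=manip.sense()["position"]
a=np.radians(1.15);th=.112
def bar(y,x=0,z=.01):
    y,z=y*np.cos(th)-z*np.sin(th),y*np.sin(th)+z*np.cos(th)
    return [.5966-np.sin(a)*y+np.cos(a)*x,.0234+np.cos(a)*y+np.sin(a)*x,.165+z]
z0=p[2]-.110
f=[[p[0]+sx-np.sin(a)*sy,p[1]+sy+sx*np.sin(a),z0] for sx in(-.014,.014) for sy in(-.04,.04)]
crop(d,210,20,110,125,5,"g11s.png",np.vstack([proj(d,car(p[0],p[1],1.15,.08,z0)),proj(d,f),proj(d,[bar(y,x) for y in(.0565,.101,.111,.185) for x in(-.006,.006)])]))
```

```text
t 15.8 p [0.5939 0.1398 0.3268] jaw 1.18 tilt z [ 5.e-04  2.e-04 -1.e+00] F [-0.15  0.34 -3.03] T [-0.01 -0.07 -0.02] w 0.0111
 shift tool mm [-0.4  0.4 71.8] | 72.0 az 0.03
```

View pics/g11s.png

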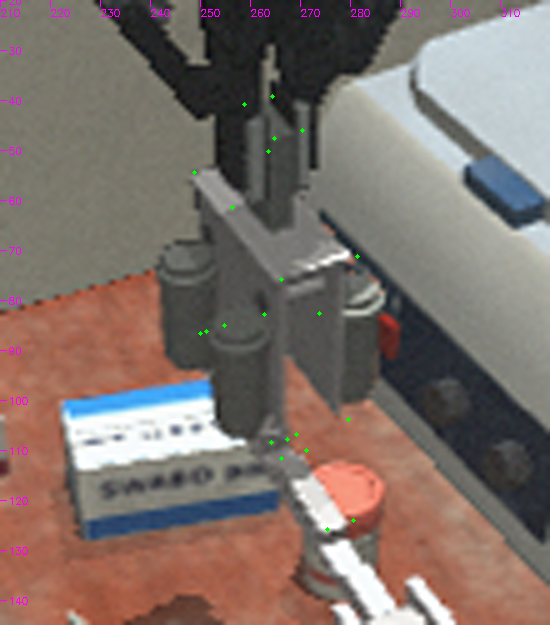

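Call:
jog_arm:
  series:
    - {"ax": 0,"ay": 0,"az": 0,"tx": 0,"ty": 0,"tz": 20,"hand": 0}
    - {"ax": 0,"ay": 0,"az": 0,"tx": 0,"ty": 0,"tz": 30,"hand": 0}
    - {"ax": 0,"ay": 0,"az": 0,"tx": 0,"ty": 0,"tz": 14,"hand": 0}
    - {"ax": 0,"ay": 0,"az": 0,"tx": 0,"ty": 0,"tz": 5,"hand": 0}
    - {"ax": 0,"ay": 0,"az": 0,"tx": 0,"ty": 0,"tz": 2.5,"hand": 0}
    - {"ax": 0,"ay": 0,"az": 0,"tx": 0,"ty": 0,"tz": 2.5,"hand": 0}
    - {"ax": 0,"ay": 0,"az": 0,"tx": 0,"ty": 0,"tz": 2.5,"hand": 0}
    - {"ax": 0,"ay": 0,"az": 0,"tx": 0,"ty": 0,"tz": 2.5,"hand": 0}

```text
time_s: 16.85
position: [0.5947, 0.1393, 0.2475]
tcp_rot: [2.2, 2.243, 0.001]
contact_force: [-1.1, 0.9, -3.3]
gripper_width: 0.0108
```

Run:
```python
from h import *
mv((.5943,.1394,.225),1.15)
d=snap("side","s12");print(tilt(d,"s7",-.12,-.03,.112))
crop(d,220,60,120,130,5,"g12s.png")
```

```text
t 16.85 p [0.5947 0.1393 0.2475] jaw 1.12 tilt z [ 6.e-04  2.e-04 -1.e+00] F [-1.13  0.92 -3.3 ] T [-0.03 -0.08 -0.03] w 0.0108
 shift tool mm [ 0.1 -0.4 22.5] | 22.0 az -0.03
((np.float32(0.99936855), np.float64(0.11200000000000027)), (np.float32(0.9949597), np.float64(0.11600000000000027)))
```

View pics/g12s.png

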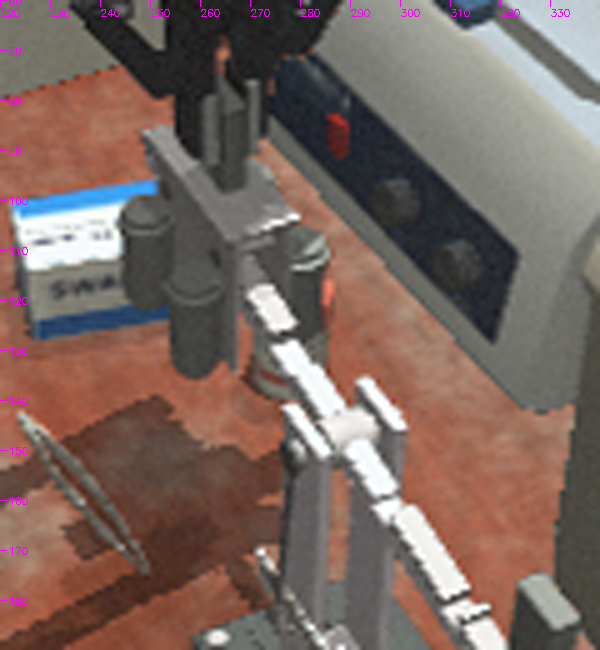

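Call:
jog_arm:
  series:
    - {"ax": 0,"ay": 0,"az": 0,"tx": 0,"ty": 0,"tz": 2,"hand": 0}
    - {"ax": 0,"ay": 0,"az": 0,"tx": 0,"ty": 0,"tz": 2.5,"hand": 0}
    - {"ax": 0,"ay": 0,"az": 0,"tx": 0,"ty": 0,"tz": 2.5,"hand": 0}
    - {"ax": 0,"ay": 0,"az": 0,"tx": 0,"ty": 0,"tz": 2.5,"hand": 0}
    - {"ax": 0,"ay": 0,"az": 0,"tx": 0,"ty": 0,"tz": 2.5,"hand": 0}
    - {"ax": 0,"ay": 0,"az": 0,"tx": 0,"ty": 0,"tz": 2.5,"hand": 0}
    - {"ax": 0,"ay": 0,"az": 0,"tx": 0,"ty": 0,"tz": 2.5,"hand": 0}
    - {"ax": 0,"ay": 0,"az": 0,"tx": 0,"ty": 0,"tz": 2.5,"hand": 0}

```text
time_s: 17.9
position: [0.5947, 0.1396, 0.228]
tcp_rot: [-2.2, -2.243, -0.002]
contact_force: [-0.6, 2.3, 0.9]
gripper_width: 0.011
```

Run:
```python
from h import *
mv((.5943,.1394,.224),1.15)
d=snap("side","s13");print(tilt(d,"side0",-.12,-.03,0))
```

```text
t 17.9 p [0.5947 0.1396 0.228 ] jaw 1.11 tilt z [ 5.e-04  8.e-04 -1.e+00] F [-0.65  2.32  0.92] T [ 0.35  0.09 -0.02] w 0.011
 shift tool mm [-0.2 -0.4  4. ] | 4.0 az -0.04
((np.float32(0.96670973), np.float64(-0.015999999999999848)), (np.float32(0.9639144), np.float64(-0.01999999999999985)))
```

Call:
jog_arm:
  series:
    - {"ax": 0,"ay": 0,"az": 0,"tx": 0,"ty": 0,"tz": 2,"hand": 0}
    - {"ax": 0,"ay": 0,"az": 0,"tx": 0,"ty": -0.4,"tz": 2,"hand": 0}
    - {"ax": 0,"ay": 0,"az": 0,"tx": 2,"ty": 0,"tz": 0,"hand": 0}
    - {"ax": 0,"ay": 0,"az": 0,"tx": 2.5,"ty": 0,"tz": 0,"hand": 0}
    - {"ax": 0,"ay": 0,"az": 0,"tx": 2.5,"ty": 0,"tz": 0,"hand": 0}
    - {"ax": 0,"ay": 0,"az": 0,"tx": 2,"ty": 0,"tz": 0,"hand": 0}
    - {"ax": 0,"ay": 0,"az": 0,"tx": 1.5,"ty": 0,"tz": 0,"hand": 0}
    - {"ax": 0,"ay": 0,"az": 0,"tx": 1,"ty": 0,"tz": 0,"hand": 0}

```text
time_s: 18.95
position: [0.5938, 0.1512, 0.2236]
tcp_rot: [-2.199, -2.243, 0.0]
contact_force: [1.2, -0.4, -0.9]
gripper_width: 0.011
```

Run:
```python
from h import *
mv((.5943,.1534,.224),1.15)
d=snap("side","s14");print(tilt(d,"side0",-.12,-.03,0))
```

```text
t 18.95 p [0.5938 0.1512 0.2236] jaw 1.13 tilt z [-5.e-04  3.e-04 -1.e+00] F [ 1.22 -0.41 -0.91] T [-0.27 -0.01  0.07] w 0.011
 shift tool mm [ 2.2  0.6 -0.4] | 2.0 az -0.02
((np.float32(0.99518603), np.float64(1.6653345369377348e-16)), (np.float32(0.9918576), np.float64(-0.003999999999999837)))
```

Call:
jog_arm:
  series:
    - {"ax": 0,"ay": 0,"az": 0,"tx": 1.5,"ty": 0.5,"tz": 0,"hand": 0}
    - {"ax": 0,"ay": -1,"az": 0,"tx": 0.9,"ty": 0,"tz": 2.3,"hand": 0}
    - {"ax": 0,"ay": -1,"az": 0,"tx": 0.9,"ty": 0,"tz": 2.3,"hand": 0}
    - {"ax": 0,"ay": -1,"az": 0,"tx": 0.9,"ty": 0,"tz": 2.3,"hand": 0}
    - {"ax": 0,"ay": -1,"az": 0,"tx": 0.9,"ty": 0,"tz": 2.3,"hand": 0}
    - {"ax": 0,"ay": -1,"az": 0,"tx": 0.9,"ty": 0,"tz": 2.3,"hand": 0}
    - {"ax": 0,"ay": 0,"az": 0,"tx": 0,"ty": 0,"tz": 0,"hand": 0}
    - {"ax": 0,"ay": 0,"az": 0,"tx": 0,"ty": 0,"tz": 0,"hand": 0}

```text
time_s: 20.0
position: [0.5943, 0.1567, 0.2123]
tcp_rot: [2.156, 2.198, -0.093]
contact_force: [-1.3, 1.1, -0.9]
gripper_width: 0.0112
```

Run:
```python
from h import *
mv((.5943,.1534,.224),1.15)
d=snap("side","s15");print(tilt(d,"side0",-.12,-.03,0))
crop(d,220,60,120,130,5,"g15s.png")
```

```text
t 20.0 p [0.5943 0.1567 0.2123] jaw 1.11 tilt z [ 0.0017 -0.0863 -0.9963] F [-1.29  1.14 -0.86] T [ 0.35  0.25 -0.01] w 0.0112
 shift tool mm [ -4.3  -0.1 -11.4] | 12.0 az -0.04
((np.float32(0.95590335), np.float64(-0.08399999999999991)), (np.float32(0.95333874), np.float64(-0.08799999999999991)))
```

View pics/g15s.png

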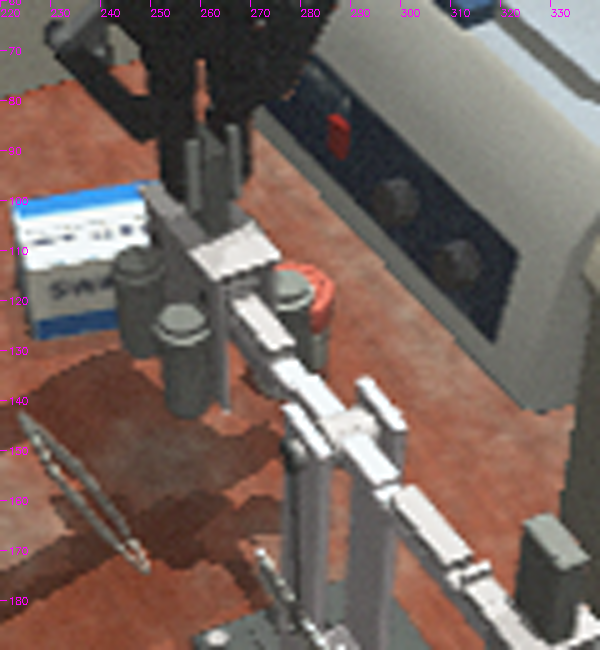

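Call:
jog_arm:
  series:
    - {"ax": 0,"ay": 0,"az": 0,"tx": 0,"ty": 0,"tz": 0.5,"hand": 0.12}
    - {"ax": 0,"ay": 0,"az": 0,"tx": 0,"ty": 0,"tz": 0,"hand": 0.25}
    - {"ax": 0,"ay": 0,"az": 0,"tx": 0,"ty": 0,"tz": 0,"hand": 0.5}
    - {"ax": 0,"ay": 0,"az": 0,"tx": 0,"ty": 0,"tz": 0,"hand": 0.5}
    - {"ax": 0,"ay": 0,"az": 0,"tx": 0,"ty": 0,"tz": -8,"hand": 0.5}
    - {"ax": 0,"ay": 0,"az": 0,"tx": 0,"ty": 0,"tz": -30,"hand": 0.6}
    - {"ax": 0,"ay": 0,"az": 0,"tx": 0,"ty": 0,"tz": -45,"hand": 0.7}
    - {"ax": 0,"ay": 4.95,"az": 0,"tx": 0,"ty": 0,"tz": -10,"hand": 0.7}

```text
time_s: 21.05
position: [0.5954, 0.1663, 0.3084]
tcp_rot: [2.195, 2.244, 0.011]
contact_force: [0.3, 1.2, -0.8]
gripper_width: 0.06
```

Run:
```python
from h import *
mv((.4283,-.2405,.30),10.5)
d=snap("side","s16");print(tilt(d,"side0",-.12,-.03,0))
crop(d,220,80,120,130,5,"g16s.png")
```

```text
t 21.05 p [0.5954 0.1663 0.3084] jaw 1.26 tilt z [ 0.0068  0.0031 -1.    ] F [ 0.33  1.16 -0.85] T [-0.05 -0.02  0.  ] w 0.06
 shift tool mm [-403. -176.    6.] | 440.0 az -9.24
((np.float32(0.95388216), np.float64(-0.09599999999999992)), (np.float32(0.94939303), np.float64(-0.09199999999999992)))
```

View pics/g16s.png

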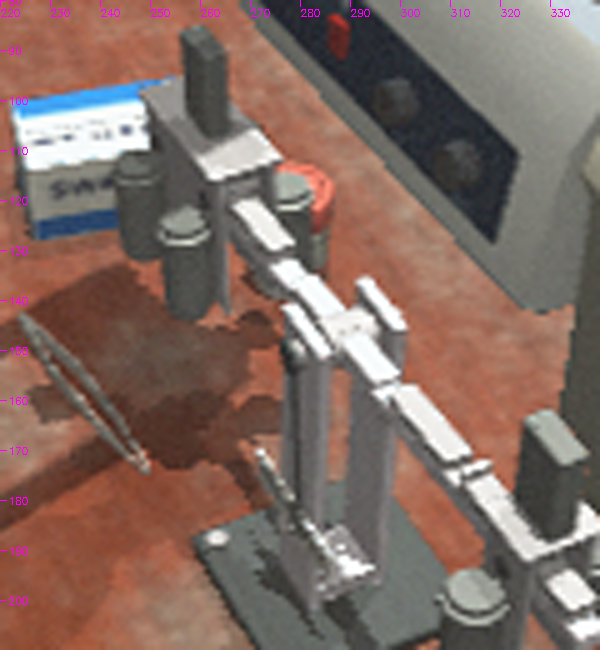

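Call:
jog_arm:
  series:
    - {"ax": 0,"ay": 0,"az": 0,"tx": -40,"ty": -35,"tz": 0,"hand": 0.7}
    - {"ax": 0,"ay": 0,"az": 0,"tx": -51,"ty": -33,"tz": 0,"hand": 0.7}
    - {"ax": 0,"ay": 0,"az": 0,"tx": -52,"ty": -33,"tz": 0,"hand": 0.7}
    - {"ax": 0,"ay": 0,"az": 0,"tx": -52,"ty": -25,"tz": 10,"hand": 0.7}
    - {"ax": 0,"ay": 0,"az": 0,"tx": -52,"ty": -20,"tz": 20,"hand": 0.7}
    - {"ax": 0,"ay": 0,"az": 0,"tx": -52,"ty": -10,"tz": 20,"hand": 0.7}
    - {"ax": 0,"ay": 0,"az": 0,"tx": -52,"ty": -10,"tz": 20,"hand": 0.7}
    - {"ax": 0,"ay": 0,"az": 0,"tx": -52,"ty": -10,"tz": 20,"hand": 0.7}

```text
time_s: 22.1
position: [0.4254, -0.2437, 0.2142]
tcp_rot: [2.199, 2.242, -0.002]
contact_force: [1.5, 0.1, -0.1]
gripper_width: 0.06
```

Run:
```python
from h import *
mv((.4283,-.2405,.16),10.5)
```

```text
t 22.1 p [ 0.4254 -0.2437  0.2142] jaw 1.11 tilt z [-1.0e-04 -1.7e-03 -1.0e+00] F [ 1.53  0.08 -0.12] T [-0.   -0.01  0.02] w 0.06
 shift tool mm [ 3.2  3.  54.2] | 54.0 az -9.39
```

Call:
jog_arm:
  series:
    - {"ax": 0,"ay": 0,"az": 0,"tx": 2.5,"ty": 3,"tz": 10,"hand": 0.7}
    - {"ax": 0,"ay": 0,"az": -4.7,"tx": 0,"ty": 0,"tz": 20,"hand": 0.7}
    - {"ax": 0,"ay": 0,"az": -4.7,"tx": 0,"ty": 0,"tz": 20,"hand": 0.7}
    - {"ax": 0,"ay": 0,"az": 0,"tx": 0,"ty": 0,"tz": 0,"hand": 0.7}
    - {"ax": 0,"ay": 0,"az": 0,"tx": 0,"ty": 0,"tz": 0,"hand": 0.7}
    - {"ax": 0,"ay": 0,"az": 0,"tx": 0,"ty": 0,"tz": 0,"hand": 0.7}
    - {"ax": 0,"ay": 0,"az": 0,"tx": 0,"ty": 0,"tz": 0,"hand": 0.7}
    - {"ax": 0,"ay": 0,"az": 0,"tx": 0,"ty": 0,"tz": 0,"hand": 0.7}

```text
time_s: 23.1
position: [0.4291, -0.2395, 0.165]
tcp_rot: [2.008, 2.414, -0.001]
contact_force: [0.5, 0.2, -0.5]
gripper_width: 0.06
```

Run:
```python
from h import *
mv((.4283,-.2405,.107),10.5)
d=snap("side","s17");crop(d,210,240,110,120,5,"g17s.png")
```

```text
t 23.1 p [ 0.4291 -0.2395  0.165 ] jaw 10.5 tilt z [ 6.0e-04 -1.1e-03 -1.0e+00] F [ 0.46  0.17 -0.45] T [-0.01  0.02 -0.01] w 0.06
 shift tool mm [-0.7 -1.  58. ] | 58.0 az 0.0
```

View pics/g17s.png

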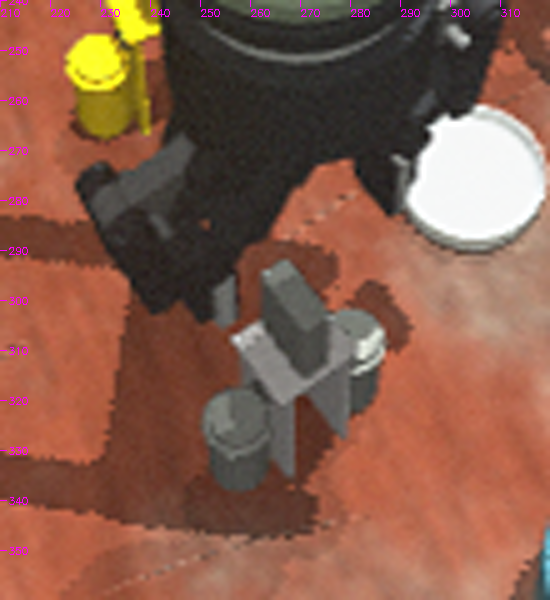

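Call:
jog_arm:
  series:
    - {"ax": 0,"ay": 0,"az": 0,"tx": -0.7,"ty": -1,"tz": 20,"hand": 0.7}
    - {"ax": 0,"ay": 0,"az": 0,"tx": 0,"ty": 0,"tz": 25,"hand": 0.7}
    - {"ax": 0,"ay": 0,"az": 0,"tx": 0,"ty": 0,"tz": 13,"hand": 0.6}
    - {"ax": 0,"ay": 0,"az": 0,"tx": 0,"ty": 0,"tz": 0,"hand": 0.3}
    - {"ax": 0,"ay": 0,"az": 0,"tx": 0,"ty": 0,"tz": 0,"hand": 0}
    - {"ax": 0,"ay": 0,"az": 0,"tx": 0,"ty": 0,"tz": 0,"hand": 0}
    - {"ax": 0,"ay": 0,"az": 0,"tx": 0,"ty": 0,"tz": 0,"hand": 0}
    - {"ax": 0,"ay": 0,"az": 0,"tx": 0,"ty": 0,"tz": 0,"hand": 0}

```text
time_s: 24.15
position: [0.4285, -0.2406, 0.1072]
tcp_rot: [2.007, 2.414, -0.001]
contact_force: [-0.5, 0.3, 3.3]
gripper_width: 0.011
```

Run:
```python
from h import *
mv((.4283,-.2405,.335),1.15)
d=snap("side","s18");crop(d,220,260,90,90,5,"g18s.png")
```

```text
t 24.15 p [ 0.4285 -0.2406  0.1072] jaw 10.52 tilt z [ 0.0012 -0.0015 -1.    ] F [-0.53  0.34  3.33] T [-0.01  0.01  0.05] w 0.011
 shift tool mm [-2.000e-01 -0.000e+00 -2.278e+02] | 228.0 az 9.37
```

View pics/g18s.png

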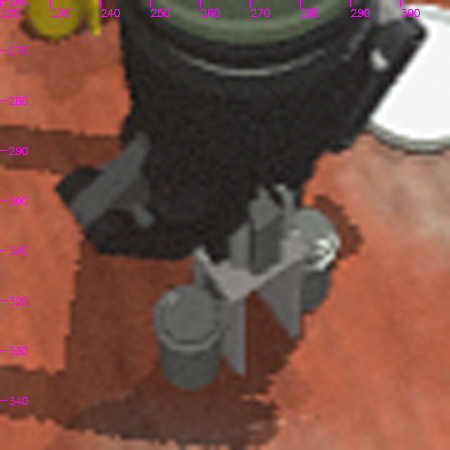

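Call:
jog_arm:
  series:
    - {"ax": 0,"ay": 0,"az": 0,"tx": 0,"ty": 0,"tz": -20,"hand": 0}
    - {"ax": 0,"ay": 0,"az": 0,"tx": 0,"ty": 0,"tz": -50,"hand": 0}
    - {"ax": 0,"ay": 0,"az": 0,"tx": 0,"ty": 0,"tz": -60,"hand": 0}
    - {"ax": 0,"ay": 0,"az": 0,"tx": 0,"ty": 0,"tz": -60,"hand": 0}
    - {"ax": 0,"ay": 0,"az": 0,"tx": 0,"ty": 0,"tz": -55,"hand": 0}
    - {"ax": 0,"ay": 0,"az": 4.7,"tx": 0,"ty": 0,"tz": -18,"hand": 0}
    - {"ax": 0,"ay": 0,"az": 4.7,"tx": 0,"ty": 0,"tz": 0,"hand": 0}
    - {"ax": 0,"ay": 0,"az": 0,"tx": 0,"ty": 0,"tz": 0,"hand": 0}

```text
time_s: 25.2
position: [0.4279, -0.24, 0.3693]
tcp_rot: [-2.198, -2.244, 0.001]
contact_force: [0.0, 0.2, -2.0]
gripper_width: 0.011
```

Run:
```python
from h import *
mv((.5982,-.0546,.37),1.15)
```

```text
t 25.2 p [ 0.4279 -0.24    0.3693] jaw 1.17 tilt z [-6.e-04 -4.e-04 -1.e+00] F [ 0.04  0.18 -1.96] T [-0.03 -0.07 -0.03] w 0.011
 shift tool mm [181.9 174.1  -0.8] | 252.0 az 0.02
```

Call:
jog_arm:
  series:
    - {"ax": 0,"ay": 0,"az": 0,"tx": 30.4,"ty": 29,"tz": 0,"hand": 0}
    - {"ax": 0,"ay": 0,"az": 0,"tx": 30.3,"ty": 29,"tz": 0,"hand": 0}
    - {"ax": 0,"ay": 0,"az": 0,"tx": 30.3,"ty": 29,"tz": 0,"hand": 0}
    - {"ax": 0,"ay": 0,"az": 0,"tx": 30.3,"ty": 29,"tz": 0,"hand": 0}
    - {"ax": 0,"ay": 0,"az": 0,"tx": 30.3,"ty": 29,"tz": 0,"hand": 0}
    - {"ax": 0,"ay": 0,"az": 0,"tx": 30.3,"ty": 29,"tz": 0,"hand": 0}
    - {"ax": 0,"ay": 0,"az": 0,"tx": 0,"ty": 0,"tz": 0,"hand": 0}
    - {"ax": 0,"ay": 0,"az": 0,"tx": 0,"ty": 0,"tz": 25,"hand": 0}

```text
time_s: 26.2
position: [0.5991, -0.0551, 0.3452]
tcp_rot: [2.195, 2.243, 0.001]
contact_force: [0.0, 0.6, -1.6]
gripper_width: 0.0113
```

Run:
```python
from h import *
mv((.5982,-.0546,.24),1.15)
d=snap("side","s19")
from cell import manip
p=manip.sense()["position"]
a=np.radians(1.15);th=-.094
def bar(y,x=0,z=.01):
    y,z=y*np.cos(th)-z*np.sin(th),y*np.sin(th)+z*np.cos(th)
    return [.5966-np.sin(a)*y+np.cos(a)*x,.0234+np.cos(a)*y+np.sin(a)*x,.165+z]
z0=p[2]-.1072
f=[[p[0]+sx-np.sin(a)*sy,p[1]+sy+sx*np.sin(a),z0] for sx in(-.014,.014) for sy in(-.015,.015)]
crop(d,260,80,100,125,5,"g19s.png",np.vstack([proj(d,car(p[0],p[1],1.15,.03,z0)),proj(d,f),proj(d,[bar(y,x) for y in(-.048,-.0935,-.1035) for x in(-.006,.006)])]))
```

```text
t 26.2 p [ 0.5991 -0.0551  0.3452] jaw 1.22 tilt z [ 0.0027 -0.0017 -1.    ] F [ 0.05  0.6  -1.61] T [ 0.05 -0.03 -0.04] w 0.0113
 shift tool mm [  0.7  -1.2 105.2] | 105.0 az 0.07
```

View pics/g19s.png

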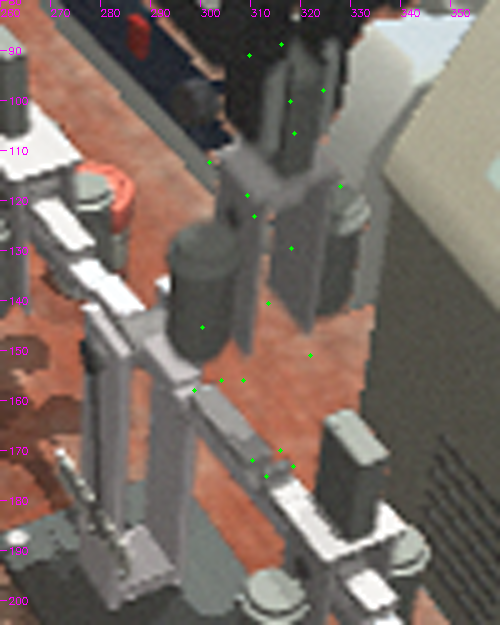

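Call:
jog_arm:
  series:
    - {"ax": 0,"ay": 0,"az": 0,"tx": 0.5,"ty": -0.8,"tz": 30,"hand": 0}
    - {"ax": 0,"ay": 0,"az": 0,"tx": 0,"ty": 0,"tz": 30,"hand": 0}
    - {"ax": 0,"ay": 0,"az": 0,"tx": 0,"ty": 0,"tz": 25,"hand": 0}
    - {"ax": 0,"ay": 0,"az": 0,"tx": 0,"ty": 0,"tz": 10,"hand": 0}
    - {"ax": 0,"ay": 0,"az": 0,"tx": 0,"ty": 0,"tz": 3,"hand": 0}
    - {"ax": 0,"ay": 0,"az": 0,"tx": 0,"ty": 0,"tz": 2.5,"hand": 0}
    - {"ax": 0,"ay": 0,"az": 0,"tx": 0,"ty": 0,"tz": 2.5,"hand": 0}
    - {"ax": 0,"ay": 0,"az": 0,"tx": 0,"ty": 0,"tz": 2,"hand": 0}

```text
time_s: 27.25
position: [0.598, -0.0545, 0.2399]
tcp_rot: [2.199, 2.242, 0.0]
contact_force: [0.2, 0.2, -1.0]
gripper_width: 0.011
```

Run:
```python
from h import *
mv((.5982,-.0546,.2235),1.15)
d=snap("side","s20");print(tilt(d,"side0",-.12,-.03,0),tilt(d,"s16",.05,.09,-.094))
crop(d,260,80,100,125,5,"g20s.png")
```

```text
t 27.25 p [ 0.598  -0.0545  0.2399] jaw 1.12 tilt z [ 9.e-04 -9.e-04 -1.e+00] F [ 0.19  0.17 -0.99] T [ 0.08 -0.06 -0.05] w 0.011
 shift tool mm [-0.1  0.2 16.4] | 16.0 az -0.03
((np.float32(0.47124445), np.float64(-0.09599999999999992)), (np.float32(0.4695706), np.float64(-0.09199999999999992))) ((np.float32(0.998428), np.float64(-0.09599999999999992)), (np.float32(0.99824554), np.float64(-0.09199999999999992)))
```

View pics/g20s.png

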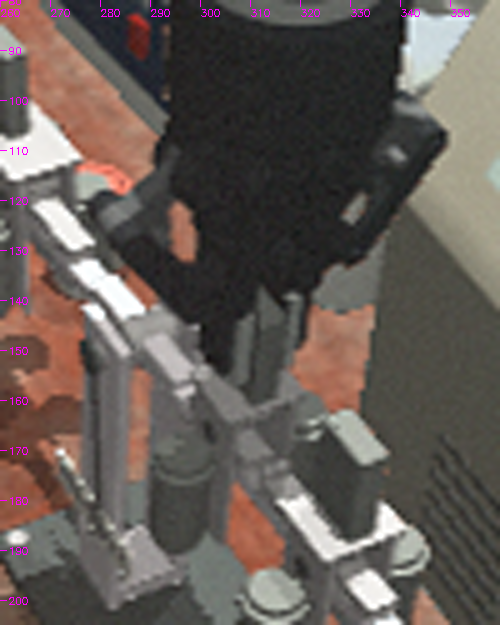

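Call:
jog_arm:
  series:
    - {"ax": 0,"ay": 0,"az": 0,"tx": 0,"ty": 0,"tz": 2,"hand": 0}
    - {"ax": 0,"ay": 0,"az": 0,"tx": 0,"ty": 0,"tz": 2.5,"hand": 0}
    - {"ax": 0,"ay": 0,"az": 0,"tx": 0,"ty": 0,"tz": 2.5,"hand": 0}
    - {"ax": 0,"ay": 0,"az": 0,"tx": 0,"ty": 0,"tz": 2.5,"hand": 0}
    - {"ax": 0,"ay": 0,"az": 0,"tx": 0,"ty": 0,"tz": 2.5,"hand": 0}
    - {"ax": 0,"ay": 0,"az": 0,"tx": 0,"ty": 0,"tz": 2,"hand": 0}
    - {"ax": 0,"ay": 0,"az": 0,"tx": 0,"ty": 0,"tz": 2,"hand": 0}
    - {"ax": 0,"ay": 0,"az": 0,"tx": 0,"ty": 0,"tz": 0,"hand": 0}

```text
time_s: 28.3
position: [0.598, -0.0548, 0.2236]
tcp_rot: [2.199, 2.242, -0.001]
contact_force: [-0.1, -2.4, 1.7]
gripper_width: 0.0109
```

```bash
cat >> h.py <<'E'
def tiltD(d):
    r=load("s16");g=lambda q:cv2.cvtColor(q["img"],cv2.COLOR_RGB2GRAY)
    T=cv2.resize(g(r)[82:118,244:278],None,fx=4,fy=4,interpolation=cv2.INTER_CUBIC);S=cv2.resize(g(d)[60:140,225:300],None,fx=4,fy=4,interpolation=cv2.INTER_CUBIC)
    m=cv2.matchTemplate(S,T,cv2.TM_CCOEFF_NORMED);_,mx,_,l=cv2.minMaxLoc(m)
    du,dv=l[0]/4+225-244,l[1]/4+60-82
    a=np.radians(1.15)
    def pt(th,y=.131,z=.05):
        y,z=y*np.cos(th)-z*np.sin(th),y*np.sin(th)+z*np.cos(th);return proj(r,[.5966-np.sin(a)*y,.0234+np.cos(a)*y,.165+z])[0]
    ths=np.arange(-.2,.2,.002);e=[np.hypot(*(pt(t)-pt(-.094)-[du,dv])) for t in ths];k=int(np.argmin(e))
    return "tilt",ths[k].round(3),"resid px",e[k].round(2),"score",round(mx,3),(du,dv)
E
python3 - <<'E'
from h import *
mv((.5982,-.0546,.2235),1.15)
d=snap("side","s21");print(tiltD(load("s20")),tiltD(d));crop(d,235,80,125,125,5,"g21s.png")
E
```

```text
t 28.3 p [ 0.598  -0.0548  0.2236] jaw 1.11 tilt z [ 6.0e-04 -1.2e-03 -1.0e+00] F [-0.13 -2.37  1.73] T [-0.58 -0.07  0.01] w 0.0109
 shift tool mm [0.2 0.2 0.1] | 0.0 az -0.04
('tilt', np.float64(-0.094), 'resid px', np.float64(0.25), 'score', 0.821, (-0.25, 0.0)) ('tilt', np.float64(0.016), 'resid px', np.float64(0.16), 'score', 0.648, (0.75, -4.25))
```

View pics/g21s.png

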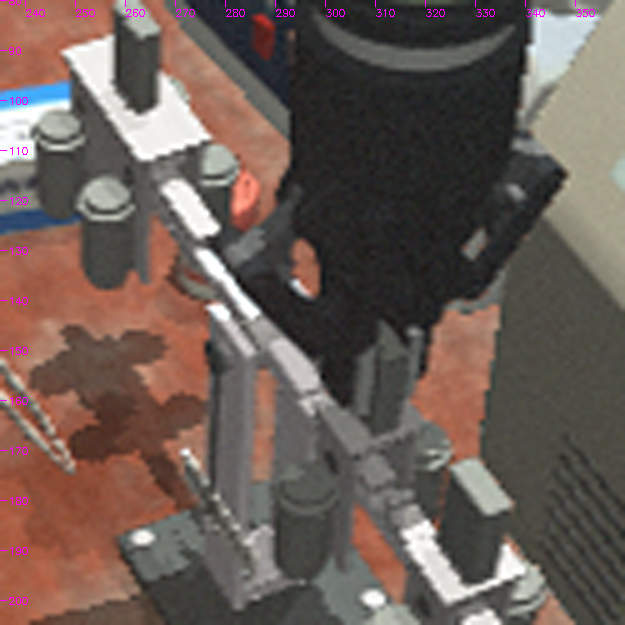

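Call:
jog_arm:
  series:
    - {"ax": 0,"ay": 0,"az": 0,"tx": -1.5,"ty": 0,"tz": 0,"hand": 0}
    - {"ax": 0,"ay": 0,"az": 0,"tx": -2.5,"ty": 0,"tz": 0,"hand": 0}
    - {"ax": 0,"ay": 0,"az": 0,"tx": -2.5,"ty": 0,"tz": 0,"hand": 0}
    - {"ax": 0,"ay": 0,"az": 0,"tx": -2.5,"ty": 0,"tz": 0,"hand": 0}
    - {"ax": 0,"ay": 0,"az": 0,"tx": -2.5,"ty": 0,"tz": 0,"hand": 0}
    - {"ax": 0,"ay": 0,"az": 0,"tx": -2,"ty": 0,"tz": 0,"hand": 0}
    - {"ax": 0,"ay": 0,"az": 0,"tx": -1.5,"ty": 0,"tz": 0,"hand": 0}
    - {"ax": 0,"ay": 0,"az": 0,"tx": -1,"ty": 0,"tz": 0,"hand": 0}

```text
time_s: 29.35
position: [0.5981, -0.0707, 0.2234]
tcp_rot: [2.199, 2.242, -0.001]
contact_force: [-0.1, 1.2, 1.2]
gripper_width: 0.0111
```

Run:
```python
from h import *
mv((.5982,-.0736,.2235),1.15)
d=snap("side","s22");print(tiltD(d))
```

```text
t 29.35 p [ 0.5981 -0.0707  0.2234] jaw 1.11 tilt z [-1.e-04 -1.e-03 -1.e+00] F [-0.07  1.17  1.17] T [ 0.22 -0.01 -0.04] w 0.0111
 shift tool mm [-2.9  0.1 -0.1] | 3.0 az -0.04
('tilt', np.float64(0.01), 'resid px', np.float64(0.09), 'score', 0.654, (0.75, -4.0))
```

Call:
jog_arm:
  series:
    - {"ax": 0,"ay": 0,"az": 0,"tx": -1,"ty": 0,"tz": 0,"hand": 0}
    - {"ax": 0,"ay": 0,"az": 0,"tx": -1,"ty": 0,"tz": 0,"hand": 0}
    - {"ax": 0,"ay": 0,"az": 0,"tx": -0.5,"ty": 0,"tz": 0,"hand": 0}
    - {"ax": 0,"ay": 0,"az": 0,"tx": 0,"ty": 0,"tz": 0,"hand": 0}
    - {"ax": 0,"ay": 0,"az": 0,"tx": 0,"ty": 0,"tz": 0,"hand": 0}
    - {"ax": 0,"ay": 0,"az": 0,"tx": 0,"ty": 0,"tz": 0,"hand": 0}
    - {"ax": 0,"ay": 0,"az": 0,"tx": 0,"ty": 0,"tz": 0,"hand": 0}
    - {"ax": 0,"ay": 0,"az": 0,"tx": 0,"ty": 0,"tz": 0,"hand": 0}

```text
time_s: 30.4
position: [0.5981, -0.0731, 0.2235]
tcp_rot: [2.199, 2.243, -0.001]
contact_force: [-0.9, -1.8, -0.1]
gripper_width: 0.0113
```

Run:
```python
from h import *
mv((.5982,-.0736,.2235),1.15)
d=snap("side","s23");print(tiltD(d));crop(d,235,80,125,125,5,"g23s.png")
```

```text
t 30.4 p [ 0.5981 -0.0731  0.2235] jaw 1.12 tilt z [-1.e-04 -1.e-03 -1.e+00] F [-0.87 -1.77 -0.14] T [-0.13  0.1   0.04] w 0.0113
 shift tool mm [-0.5  0.1  0. ] | 0.0 az -0.03
('tilt', np.float64(-0.038), 'resid px', np.float64(0.17), 'score', 0.705, (0.25, -2.25))
```

View pics/g23s.png

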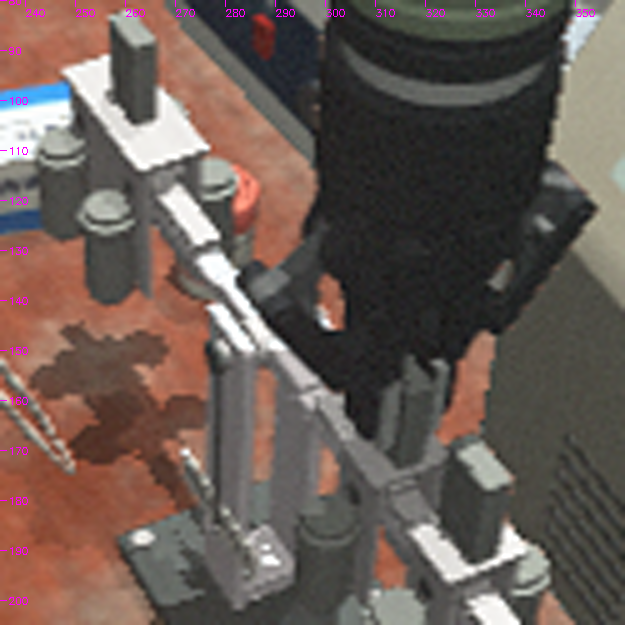

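Call:
jog_arm:
  series:
    - {"ax": 0,"ay": 0,"az": 0,"tx": -0.8,"ty": 0,"tz": 0,"hand": 0}
    - {"ax": 0,"ay": 0,"az": 0,"tx": 0,"ty": 0,"tz": 1,"hand": 0}
    - {"ax": 0,"ay": 0,"az": 0,"tx": 0,"ty": 0,"tz": 0.5,"hand": 0}
    - {"ax": 0,"ay": 0,"az": 0,"tx": 0,"ty": 0,"tz": 0,"hand": 0}
    - {"ax": 0,"ay": 0,"az": 0,"tx": 0,"ty": 0,"tz": 0,"hand": 0.12}
    - {"ax": 0,"ay": 0,"az": 0,"tx": 0,"ty": 0,"tz": 0,"hand": 0.25}
    - {"ax": 0,"ay": 0,"az": 0,"tx": 0,"ty": 0,"tz": 0,"hand": 0.5}
    - {"ax": 0,"ay": 0,"az": 0,"tx": 0,"ty": 0,"tz": 0,"hand": 0.5}

```text
time_s: 31.45
position: [0.5982, -0.074, 0.2221]
tcp_rot: [2.199, 2.242, -0.001]
contact_force: [-0.5, 0.6, 0.5]
gripper_width: 0.0423
```

Call:
jog_arm:
  series:
    - {"ax": 0,"ay": 0,"az": 0,"tx": 0,"ty": 0,"tz": -8,"hand": 0.5}
    - {"ax": 0,"ay": 0,"az": 0,"tx": 0,"ty": 0,"tz": -30,"hand": 0.5}
    - {"ax": 0,"ay": 0,"az": 0,"tx": 0,"ty": 0,"tz": -50,"hand": 0.5}
    - {"ax": 0,"ay": 0,"az": 0,"tx": 0,"ty": -50,"tz": -20,"hand": 0.5}
    - {"ax": 0,"ay": 0,"az": 0,"tx": 0,"ty": -50,"tz": 0,"hand": 0.5}
    - {"ax": 0,"ay": 0,"az": 0,"tx": 0,"ty": -50,"tz": 0,"hand": 0.5}
    - {"ax": 0,"ay": 0,"az": 0,"tx": 0,"ty": -30,"tz": 0,"hand": 0.5}
    - {"ax": 0,"ay": 0,"az": 0,"tx": 0,"ty": 0,"tz": 0,"hand": 0.5}

```text
time_s: 32.45
position: [0.4167, -0.0773, 0.3313]
tcp_rot: [2.199, 2.24, 0.001]
contact_force: [0.3, 0.7, 0.8]
gripper_width: 0.0427
```

Run:
```python
from h import *
mv((.5982,-.0736,.2235),1.15)
d=snap("side","s24");print(tiltD(d),tilt(d,"side0",.05,.09),tilt(d,"side0",-.08,-.03));crop(d,230,70,125,140,4,"g24s.png")
t=snap("top","t24");crop(t,150,100,190,90,4,"g24t.png")
```

```text
t 32.45 p [ 0.4167 -0.0773  0.3313] jaw 1.08 tilt z [ 0.0023 -0.0013 -1.    ] F [0.32 0.69 0.81] T [ 0.06 -0.02  0.  ] w 0.0427
 shift tool mm [  0.4 181.3 108.2] | 211.0 az -0.07
('tilt', np.float64(-0.032), 'resid px', np.float64(0.47), 'score', 0.486, (0.0, -2.5)) ((np.float32(0.892739), np.float64(-0.03999999999999987)), (np.float32(0.89178014), np.float64(-0.04399999999999987))) ((np.float32(0.8715292), np.float64(1.6653345369377348e-16)), (np.float32(0.87097543), np.float64(0.00400000000000017)))
```

View pics/g24s.png

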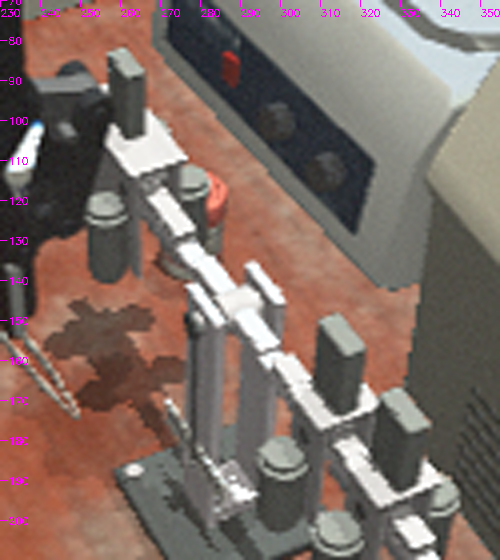

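View pics/g24t.png

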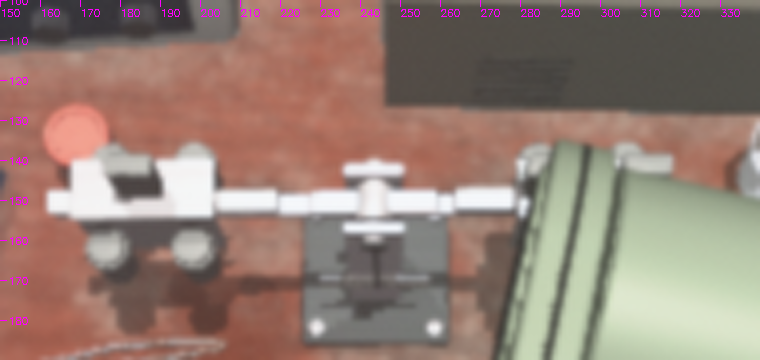

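Call:
jog_arm:
  series:
    - {"ax": 0,"ay": 0,"az": 0,"tx": 0,"ty": -40,"tz": 0,"hand": 0.5}
    - {"ax": 0,"ay": 0,"az": 0,"tx": 50,"ty": -10,"tz": 0,"hand": 0.5}
    - {"ax": 0,"ay": 0,"az": 0,"tx": 60,"ty": 0,"tz": 0,"hand": 0.5}
    - {"ax": 0,"ay": 0,"az": 0,"tx": 60,"ty": 0,"tz": 0,"hand": 0.5}
    - {"ax": 0,"ay": 0,"az": 0,"tx": 60,"ty": 0,"tz": 0,"hand": 0.5}
    - {"ax": 0,"ay": 0,"az": 0,"tx": 60,"ty": 0,"tz": 0,"hand": 0.5}
    - {"ax": 0,"ay": 0,"az": 0,"tx": 60,"ty": 0,"tz": 0,"hand": 0.5}
    - {"ax": 0,"ay": 0,"az": 0,"tx": 0,"ty": 0,"tz": 0,"hand": 0.5}

```text
time_s: 33.55
position: [0.3619, 0.2761, 0.3289]
tcp_rot: [-2.192, -2.25, 0.002]
contact_force: [0.3, -0.9, -1.3]
gripper_width: 0.0428
```

Run:
```python
from h import *
mv((.5982,-.0736,.2235),1.15)
d=snap("side","s25");t=snap("top","t25");crop(t,150,125,180,50,4,"g25t.png")
a=np.radians(1.15)
def W(th,P):
    o=[]
    for x,y,z in P:
        y2,z2=y*np.cos(th)-z*np.sin(th),y*np.sin(th)+z*np.cos(th)
        o.append([.5966-np.sin(a)*y2+np.cos(a)*x,.0234+np.cos(a)*y2+np.sin(a)*x,.165+z2])
    return o
# overlay predicted seated (pin z=7mm) tab tops and decks, tilt -0.02
P=[]
for yc,ly in((-.0985,.03),(-.1485,.03),(.131,.08)):
    for hx,hy,z in((.006,.013,.063),(.0165,ly/2,.021)):
        P+=[(i*hx,yc+j*hy,z+.007) for i in(1,-1) for j in(1,-1)]
crop(d,235,65,110,145,5,"g25s.png",proj(d,W(-.02,P))-[1,0])
```

```text
t 33.55 p [0.3619 0.2761 0.3289] jaw 1.47 tilt z [-1.e-03 -5.e-04 -1.e+00] F [ 0.31 -0.87 -1.32] T [ 0.01  0.05 -0.02] w 0.0428
 shift tool mm [-355.6  227.3  105.3] | 435.0 az 0.32
```

View pics/g25s.png

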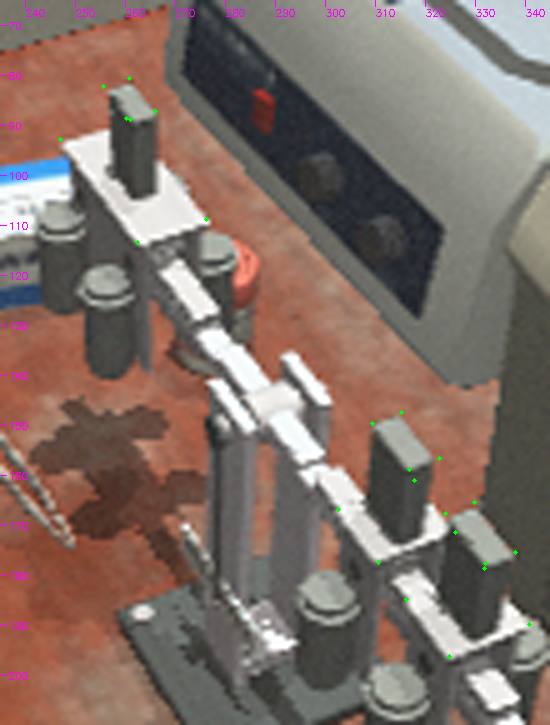

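View pics/g25t.png

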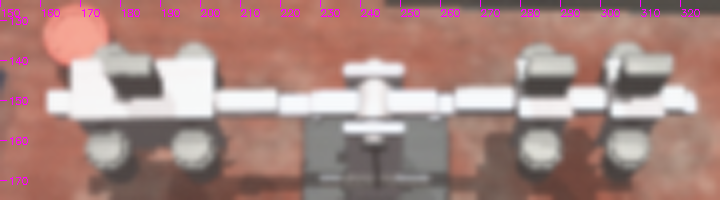

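Call:
jog_arm:
  series:
    - {"ax": 0,"ay": 0,"az": 0,"tx": 0,"ty": 0,"tz": 0,"hand": 0.5}
    - {"ax": 0,"ay": 0,"az": 0,"tx": 0,"ty": 0,"tz": 0,"hand": 0.5}
    - {"ax": 0,"ay": 0,"az": 0,"tx": 0,"ty": 0,"tz": 0,"hand": 0.5}
    - {"ax": 0,"ay": 0,"az": 0,"tx": 0,"ty": 0,"tz": 0,"hand": 0.5}
    - {"ax": 0,"ay": 0,"az": 0,"tx": 0,"ty": 0,"tz": 0,"hand": 0.5}
    - {"ax": 0,"ay": 0,"az": 0,"tx": 0,"ty": 0,"tz": 0,"hand": 0.5}
    - {"ax": 0,"ay": 0,"az": 0,"tx": 0,"ty": 0,"tz": 0,"hand": 0.5}
    - {"ax": 0,"ay": 0,"az": 0,"tx": 0,"ty": 0,"tz": 0,"hand": 0.5}

```text
time_s: 34.65
position: [0.3613, 0.2718, 0.3297]
tcp_rot: [2.199, 2.243, -0.001]
contact_force: [-0.2, 0.3, -1.3]
gripper_width: 0.043
```

Run:
```python
from h import *
from cell import manip
d=snap("side","s26");o=load("s25")
D=np.abs(d["img"][75:210,240:350].astype(int)-o["img"][75:210,240:350]);print("diff",D.mean().round(2),np.percentile(D,99))
print(tilt(d,"side0",.05,.09),tilt(d,"side0",-.08,-.05))
print(manip.finish_job())
```

```text
diff 2.4 8.0
((np.float32(0.89392364), np.float64(-0.03999999999999987)), (np.float32(0.8928155), np.float64(-0.04399999999999987))) ((np.float32(0.8651702), np.float64(0.020000000000000184)), (np.float32(0.86513543), np.float64(0.01600000000000018)))
the job is handed in; nothing more can be done
None
```

I hung all three carriers and handed the job in at about 34.7 s. No verdict was reported. The first single went on the outer -y notch, then the double on both +y notches, then the second single on the inner -y notch. I left the yellow look-alike alone.

**Seating:** For each carrier the bar's tilt in the side camera jumped back as the pins dropped into the notches. The jump matched a 6 mm drop clearly for the first two. For the second single it read 0.048 rad, against 0.06 expected. In the last pictures all three carriers sit about 1 px from where a model with seated pins puts them.

**Tilt and force:** The largest tilt I measured was about 0.11 rad, against the 0.16 limit. The wrist force read no more than about 3 N in any direction while a carrier was on the bar. I only read both between moves, not continuously.

**At rest:** Two pictures about a second apart, with the arm clear of everything, differ only by what looks like image noise.

**Disagreement on the final tilt:** The two arms gave different readings, -0.04 rad from the left and 0 to +0.02 rad from the right, because most of each arm was hidden by then. A third reading, matched on the double carrier, gave -0.03 rad but was poor. My best estimate is about -0.02 rad, and every reading is inside the 0.07 limit.

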